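# Set out the buffing tile at a nail bar

### The job

Set up the buffing place: push the empty white tile so that it swings a quarter turn round the steel corner post, bearing on the post as it turns, until the edge opposite its red edge lies flat along the brass fence and the red edge faces away from the fence. Then set every yellow buffer block that is there on the tile, side by side and each with its white face up, tipping it over as often as needed. Leave the nail pusher, finger rest, bottles and jar where they are.

Things in the scene. Friction and masses are not known exactly. Their poses are not given: they have to be found in the camera images.
- tile: square white ceramic tile, 140 x 140 x 18 mm, 0.5 kg, loose on the sill, too wide to grip. Origin: centre of its underside; z up; red edge (band 20 mm wide) on its own -x side. At the start its +x side is 2 to 40 mm short of the post, which would meet that side 18 to 68 mm left (own +y) of its middle; pushed on and swung counter-clockwise (from above) it closes on the fence like a door.
- tile_band (a point): middle of the tile's red edge, at the upper edge of its -x side (70 mm from the tile's centre, 18 mm up)
- fence: straight brass fence fixed to the sill, 28 mm high. Origin: the axis of the post at its near end, sill height. It runs 177 mm along its own +x (away from the robot); its face for the tile looks to its -y (right), at y = -9 mm, flush with the post. In the end the tile's centre is near y = -79, x = 0 to 80 mm in this frame, the tile's +x along the fence's +y.
- post: round steel corner post, 18 mm diameter, 50 mm high with a domed top (59 mm in all), fixed at the near end of the fence. Origin: its axis, at sill height.
- block_a: yellow plastic nail buffer block, 60 x 40 x 40 mm (60 along its own x), about 80 g, one of its four long faces a 7 mm white pad, the rest yellow. Origin: centre of the block (20 mm above the sill as it lies). The white face is the one its own +y axis points out of; at the start it is an upright side. May be absent (None).
- block_b: yellow plastic nail buffer block, 60 x 40 x 40 mm (60 along its own x), about 80 g, one of its four long faces a 7 mm white pad, the rest yellow. Origin: centre of the block (20 mm above the sill as it lies). The white face is the one its own -z axis points out of; at the start it is underneath, so two quarter turns are needed. May be absent (None).
- block_c: yellow plastic nail buffer block, 60 x 40 x 40 mm (60 along its own x), about 80 g, one of its four long faces a 7 mm white pad, the rest yellow. Origin: centre of the block (20 mm above the sill as it lies). The white face is the one its own +y axis points out of; at the start it is an upright side. May be absent (None).
- pusher: bystander: steel nail pusher, 150 mm long, 10 mm thick, lying along its own x. Origin: its middle, at sill height
- finger_rest: bystander: blue hard silicone finger rest, 120 x 50 x 30 mm, long along its own x. Origin: centre of its underside
- remover: bystander: remover bottle, 48 mm diameter, 130 mm high. Origin: centre of its underside
- spare_bottle: bystander: red polish bottle, 30 mm diameter, 78 mm high. Origin: centre of its underside
- cream_jar: bystander: cream jar, 70 mm diameter, 50 mm high. Origin: centre of its underside
There are look-alikes about, which are no part of the job. What is shaped like the block_c but blue or purple is not meant.

How it is judged:
By the outcome, as a careful person would: the job done as asked, in the order asked, and still so for the second after the job is handed in, with the robot touching nothing.
Of block_a, block_b, block_c only 2 to 3 are there at a start; the rules pass over those that are not, and their reading is None.
At some moment in a run one of block_a, block_b, block_c may be knocked a few centimetres aside while the robot is not near it.
Once in a run the grip may slacken for a moment while it holds something.
It also fails if it takes over 210 s, if anything falls off the work surface, if the arm or the gripper's body presses on something with over 40 N, if the wrist force passes 120 N, or if a joint passes its speed limit or range.

### The arm

A 7-joint arm with a two-finger parallel gripper is mounted at the origin on the work surface. World frame = base frame: x ahead of the robot, y to its left, z up, the work surface at z = 0. Lengths are in m, angles in rad, forces in N, time in s.
With the tool pointing down it reaches from about 0.425 to 0.875 m from the base axis. Payload 4.7 kg.
Tool frame: the origin (TCP) lies where the fingers leave the gripper's body, on its centre line; the fingertips stand 70 mm ahead of it and the grasp point (between the pads) lies 51 mm ahead of it; z points along the fingers, y is the line along which they close (so a half turn about z gives the same grasp; the last joint's range is limited). The gripper opens to 87 mm and grips with 3 to 60 N. Pads are 19 mm wide; open, the fingers measure 117 mm over their backs; the gripper's body (75 mm by 190 mm) begins 51 mm behind the grasp point.
Start: joints at [-1.149, 0.321, -0.07, 1.45, 0.023, 1.371, -0.057], TCP at [0.258, 0.597, 0.292] pointing down, gripper open.
Joint ranges: [-2.86, 2.86], [-0.3, 2.09], [-1.38, 1.24], [0.06, 2.45], [-1.56, 4.7], [0.09, 2.05], [-2.69, 2.69]. Speed limits (rad/s): [2.57, 2.57, 3.14, 3.14, 3.14, 3.14, 3.14].

### API

Orientations are given as a rotation vector (axis times angle).
In Python, from bench import get_state, get_image, get_calibration, close_job gives the robot as it stands.
- The arm moves only by the tool send_rows, never from a script. Its argument "rows" is a list of rows, each an object of numbers: "hand": the finger opening in mm, from 0 to 87; "x", "y", "z": the shift along the world's x, y, z in mm; "roll": the turn about the world's z in degrees. A call has 1 to 10 rows; each row shifts and turns the commanded pose from where the row before left it; what a row does not reach is not made up. A row lasts 1/10 s, in which the tool goes at most 50 mm and 8.59 degrees, less where a joint would pass 70% of its speed; a pose out of reach is approached as far as the arm can. A call is refused whole if a number of a shift passes 50 or a number of a turn 8.59, either way. A call with a gripper value outside its range is refused whole. The fingers move at their own pace and stop on an object; "force" is the grip in N (left out, the last holds). Time passes only in rows, so rows that do not move let the fingers close. It gives the time, the measured TCP pose, the force, the opening and the grip force at its end, in the units of the state.
- get_state(): the state, without advancing time (a new reading comes with each control period).
- get_image(name): name is "side" or "top" or "wrist"; returns the picture (420x560x3 uint8, blue, green, red); there is no depth.
- get_calibration(name): a dict with "mtx" (3x3 intrinsics, pixels), "D" ([k1, k2, p1, p2, k3] as OpenCV has them; the pictures are not rectified), "world_from_camera" (4x4, takes a point from camera to world coordinates). Camera axes: x right, y down, z forward; pixel columns grow to the right and rows downward; lengths in m; the calibration is good to about 2 mm. A picture is of the moment at which its call begins: read the wrist's pose just before it. get_calibration takes no time and is no camera call; for the wrist camera it gives the pose at the moment of the call.
- close_job(): hands the job in; it is judged then, once.
The state is a dict: "time": time; "joint_positions": joint angles; "qd": joint speeds; "joint_torque": joint torques, N m; "position": TCP position; "tool_rot": TCP orientation; "ft_force": force on the tool from outside, world axes, zero at the start; "torque": the same for the moment, N m; "grip_width": opening from 0.0 (shut) to 1.0 (fully open); "grip_force": force on a finger pad.
Only numpy, scipy, OpenCV 4.12 (cv2) and the standard library are available. Lean on these libraries where they do the work, as an engineer would, in place of code of your own. Each camera call takes 0.05 s, during which the arm holds its last target. There are 200 camera calls.

## Working session

There is one attempt and no reset: what is moved stays moved. The work goes in short steps, Python scripts to look and compute and a tool call to move; the robot and the scene stay as the last step left them, time stands still between calls to the robot, and variables do not carry over. Pictures are saved under pics/ and viewed, at most 14 in all, crops included, and the job is handed in when it is done.

Besides the shell and the picture viewer there is one more tool, called after "Call:" as name(argument=value, ...), one argument or row to a line, values as JSON. send_rows: Moves the arm, as the interface text tells. Its arguments: {"type":"object","properties":{"rows":{"type":"array","items":{"type":"object","properties":{"hand":{"type":"number"},"x":{"type":"number"},"y":{"type":"number"},"z":{"type":"number"},"roll":{"type":"number"}}}},"force":{"type":"number"}},"required":["rows"]}

```bash
ls; mkdir -p pics; cat > h.py <<'E'
import numpy as np, cv2
from bench import get_state,get_image,get_calibration,close_job
def snap(n,f):
    im=get_image(n); cv2.imwrite('pics/'+f,im); return im
def ray(n,uv,z,cal=None):
    c=cal or get_calibration(n)
    T=np.array(c['world_from_camera']); p=cv2.undistortPoints(np.array(uv,float).reshape(-1,1,2),np.array(c['mtx']),np.array(c['D'])).reshape(-1,2)
    d=np.c_[p,np.ones(len(p))]@T[:3,:3].T; o=T[:3,3]
    return o+d*((z-o[2])/d[:,2])[:,None]
E
python3 - <<'E'
from h import *
a=snap('top','top0.png');b=snap('side','side0.png')
for n in('top','side','wrist'): print(n,np.round(get_calibration(n)['world_from_camera'],3).tolist())
print(get_state())
E
```

```text
pics
top [[-0.002, -0.99, 0.143, 0.397], [-1.0, 0.007, 0.028, 0.009], [-0.029, -0.143, -0.989, 1.167], [0.0, 0.0, 0.0, 1.0]]
side [[-0.94, -0.191, 0.281, 0.159], [-0.34, 0.535, -0.774, 1.126], [-0.002, -0.823, -0.568, 0.853], [0.0, 0.0, 0.0, 1.0]]
wrist [[0.397, 0.878, 0.267, 0.184], [0.918, -0.38, -0.117, 0.628], [-0.001, 0.291, -0.957, 0.382], [0.0, 0.0, 0.0, 1.0]]
{'time': 0.1, 'joint_positions': array([-1.14888788,  0.32173026, -0.07010855,  1.45153492,  0.02260993,
        1.37077423, -0.05685773]), 'qd': array([-1.14545847e-03, -2.48145120e-03, -1.88348481e-03, -1.80416792e-03,
        7.06562392e-04, -1.24097846e-03,  4.17812517e-06]), 'joint_torque': array([ 3.52468838e-06, -4.92570913e+01, -4.05474566e-01, -3.13396311e+01,
       -6.40013698e-02,  3.94927897e-02,  8.78984906e-05]), 'position': array([0.25767274, 0.59635025, 0.29129213]), 'tool_rot': array([-6.35959592e-01, -3.07629969e+00,  2.57812058e-03]), 'ft_force': array([-0.25130782, -0.01971282, -0.04688241]), 'torque': array([-0.05279723, -0.02221066,  0.0414501 ]), 'grip_force': 0.0, 'grip_width': 1.0014688869691057}
```

View pics/top0.png

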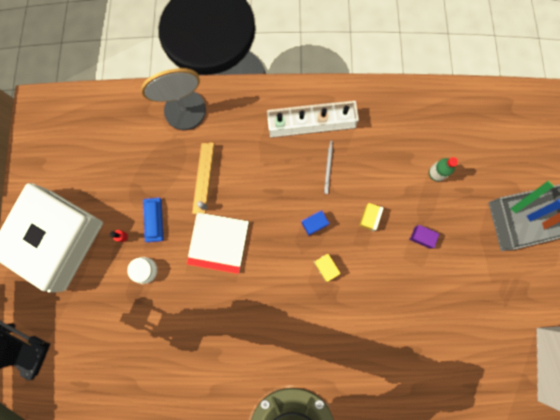

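View pics/side0.png

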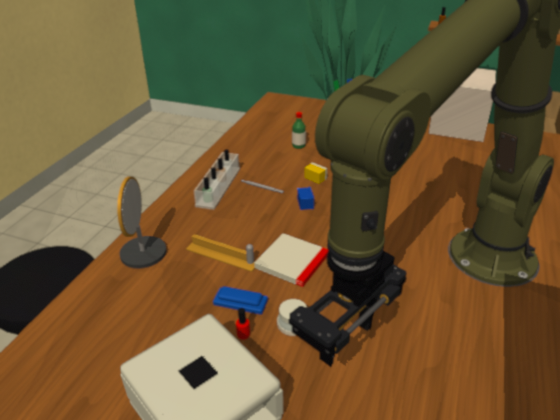

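The top view shows the tile at (218,243) with its red edge at (215,267), the post at (201,205) and the fence running up to (207,145).

Candidates for blocks:
- Yellow at (372,216), with white on its right side.
- Yellow at (327,267), with no white seen.
- Blue at (316,223) and purple at (425,237), both look-alikes.
- Blue finger rest at (153,220), not a block.

I choose the two yellow ones. Next is a close crop and measuring.

```bash
python3 - <<'E'
from h import *
im=cv2.imread('pics/top0.png'); hsv=cv2.cvtColor(im,cv2.COLOR_BGR2HSV)
c=im[195:290,290:450]; d=im[135:285,180:260]
A=cv2.resize(c,None,fx=5,fy=5,interpolation=cv2.INTER_CUBIC)[:475]
cv2.imwrite('pics/crop1.png',A[:,:800])
def comps(m,lo,n,z,tag):
    k,l,s,ct=cv2.connectedComponentsWithStats(m)
    for i in range(1,k):
        if s[i,4]>lo:
            r=cv2.minAreaRect(np.argwhere(l==i)[:,::-1].astype(np.float32)); b=cv2.boxPoints(r)
            print(tag,s[i].tolist(),np.round(r[0],1),np.round(ray(n,b,z)[:,:2]*1000).tolist(),'ctr',np.round(ray(n,r[0],z)[0,:2]*1000))
Y=cv2.inRange(hsv,(22,150,150),(35,255,255)); comps(Y,60,'top',.04,'yel')
F=cv2.inRange(hsv,(15,120,150),(24,255,255)); F[:, :180]=0;F[:,230:]=0; F[225:]=0; comps(F,100,'top',.028,'fence')
W=cv2.inRange(hsv,(0,0,150),(180,70,255))|cv2.inRange(hsv,(0,180,150),(6,255,255))|cv2.inRange(hsv,(174,180,150),(180,255,255))
W[:, :180]=0;W[:,255:]=0;W[:207]=0;W[280:]=0; comps(W,300,'top',.018,'tile')
R=cv2.inRange(hsv,(0,180,120),(6,255,255))|cv2.inRange(hsv,(174,180,120),(180,255,255));comps(R,20,'top',.018,'red')
print('posttop',ray('top',[[201,205]],.055)*1000)
B=cv2.inRange(hsv,(100,120,60),(150,255,255));comps(B,80,'top',.035,'blue')
print('pusher',ray('top',[[330,142],[327,192]],.01)*1000)
E
```

```text
yel [360, 203, 19, 26, 108] [368.9 215.5] [[531.0, -178.0], [590.0, -200.0], [580.0, -230.0], [520.0, -208.0]] ctr [ 555. -204.]
yel [322, 254, 18, 28, 80] [327.  267.4] [[437.0, -58.0], [458.0, -95.0], [405.0, -125.0], [384.0, -89.0]] ctr [421. -92.]
fence [192, 142, 23, 74, 910] [202.4 178.3] [[563.0, 268.0], [768.0, 247.0], [762.0, 208.0], [557.0, 230.0]] ctr [661. 238.]
tile [188, 213, 61, 53, 2411] [218.1 238.8] [[451.0, 275.0], [572.0, 255.0], [545.0, 113.0], [425.0, 135.0]] ctr [498. 194.]
tile [187, 259, 52, 15, 310] [212.5 265.7] [[431.0, 279.0], [446.0, 276.0], [422.0, 139.0], [407.0, 141.0]] ctr [426. 208.]
red [448, 157, 10, 10, 81] [452.5 161.5] [[719.0, -435.0], [719.0, -461.0], [694.0, -459.0], [694.0, -433.0]] ctr [ 706. -447.]
red [113, 229, 12, 13, 99] [118.5 235. ] [[525.0, 486.0], [525.0, 455.0], [492.0, 453.0], [492.0, 485.0]] ctr [509. 470.]
red [187, 259, 52, 15, 310] [212.5 265.7] [[431.0, 279.0], [446.0, 276.0], [422.0, 139.0], [407.0, 141.0]] ctr [426. 208.]
posttop [[583.37161285 234.77829382  55.        ]]
blue [144, 198, 19, 44, 736] [153.  219.5] [[607.0, 396.0], [607.0, 346.0], [491.0, 342.0], [491.0, 391.0]] ctr [548. 368.]
blue [528, 199, 32, 22, 251] [544.6 210.7] [[553.0, -641.0], [598.0, -744.0], [578.0, -753.0], [534.0, -650.0]] ctr [ 565. -696.]
blue [302, 212, 27, 23, 351] [315.2 222.4] [[543.0, -27.0], [570.0, -82.0], [534.0, -100.0], [507.0, -45.0]] ctr [538. -63.]
blue [411, 226, 28, 22, 391] [424.7 236.3] [[492.0, -313.0], [532.0, -331.0], [507.0, -391.0], [467.0, -372.0]] ctr [ 499. -352.]
pusher [[ 764.63235249 -109.80123588   10.        ]
 [ 624.02591444  -98.31692429   10.        ]]
```

View pics/crop1.png

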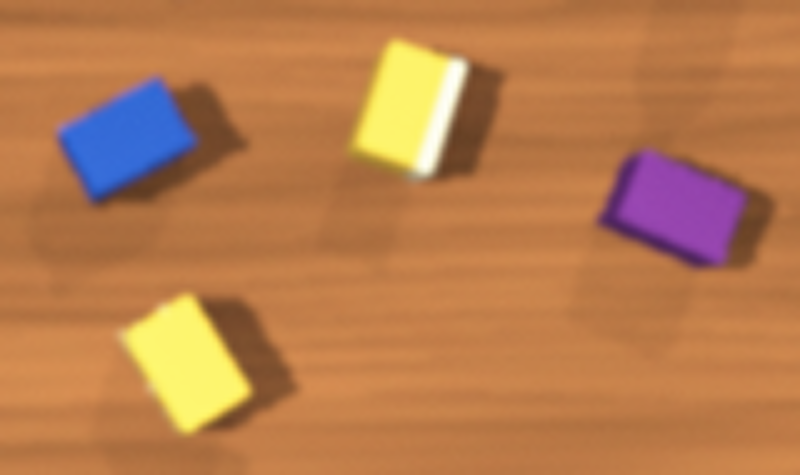

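The crop confirms two yellow blocks. The one at (372,216) has its white pad on the right side, and the one at (327,267) shows no white on top. The blue and purple blocks are look-alikes. I'm going to the tile now.

Call:
send_rows(
  rows=[
    {"hand":0,"x":18,"y":-46,"roll":1.5},
    {"hand":0,"x":18,"y":-46,"roll":1.5},
    {"hand":0,"x":18,"y":-46,"roll":1.5},
    {"hand":0,"x":18,"y":-46,"roll":1.5},
    {"hand":0,"x":18,"y":-46,"roll":1.5},
    {"hand":0,"x":18,"y":-46,"roll":1.5},
    {"hand":0,"x":18,"y":-46,"roll":1.5},
    {"hand":0,"x":18,"y":-46,"roll":1.5},
    {"hand":0,"x":16,"y":-46,"roll":1.4},
    {"hand":0},
  ],
)

```text
schema error: expected keys hand, x, y, z, roll
```

```bash
python3 - <<'E'
from h import *
s=get_state(); print(s['position'],s['tool_rot'],s['joint_positions'].round(2))
import json
c=get_calibration('wrist'); a=snap('wrist','w1.png'); snap('top','t1.png'); snap('side','s1.png')
json.dump({k:np.array(v).tolist() for k,v in c.items()},open('w1.json','w')); print(np.round(c['world_from_camera'],3))
E
```

```text
[0.25767274 0.59635025 0.29129213] [-6.35959592e-01 -3.07629969e+00  2.57812058e-03] [-1.15  0.32 -0.07  1.45  0.02  1.37 -0.06]
[[ 0.397  0.878  0.267  0.184]
 [ 0.918 -0.38  -0.117  0.628]
 [-0.001  0.291 -0.957  0.382]
 [ 0.     0.     0.     1.   ]]
```

View pics/w1.png

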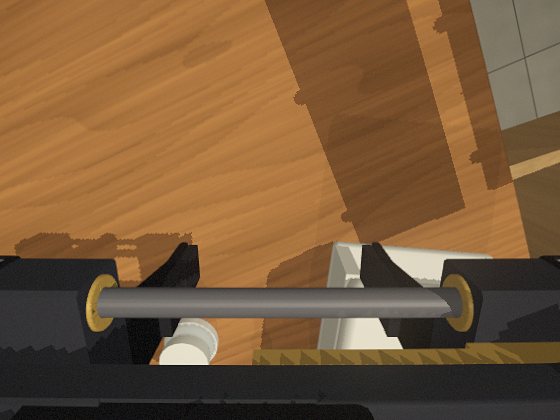

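The wrist camera sees the sill on the far side from the fingers (rows < 240), with the jar at (190,345). The move was refused because each row needs all keys, so I'm resending it.

Call:
send_rows(
  rows=[
    {"hand":0,"x":18,"y":-46,"z":0,"roll":1.5},
    {"hand":0,"x":18,"y":-46,"z":0,"roll":1.5},
    {"hand":0,"x":18,"y":-46,"z":0,"roll":1.5},
    {"hand":0,"x":18,"y":-46,"z":0,"roll":1.5},
    {"hand":0,"x":18,"y":-46,"z":0,"roll":1.5},
    {"hand":0,"x":18,"y":-46,"z":0,"roll":1.5},
    {"hand":0,"x":18,"y":-46,"z":0,"roll":1.5},
    {"hand":0,"x":18,"y":-46,"z":0,"roll":1.5},
    {"hand":0,"x":16,"y":-46,"z":0,"roll":1.4},
    {"hand":0,"x":0,"y":0,"z":0,"roll":0},
  ],
)

```text
time: 1.25
position: [0.4202, 0.1756, 0.2927]
tool_rot: [0.29, 3.127, -0.002]
ft_force: [-0.4, 0.8, 0.1]
grip_width: 0.174
grip_force: 0.0
```

```bash
python3 - <<'E'
from h import *
s=get_state(); print(s['time'],s['position'],s['tool_rot'],s['joint_positions'].round(2))
snap('side','s2.png');im=snap('top','t2.png')
A=cv2.resize(im[130:290,170:290],None,fx=5,fy=5,interpolation=cv2.INTER_CUBIC)[:600]
S=cv2.resize(cv2.imread('pics/s1.png')[225:295,180:340],None,fx=5,fy=5,interpolation=cv2.INTER_CUBIC)
cv2.imwrite('pics/c2.png',A);cv2.imwrite('pics/c3.png',S)
E
```

```text
1.25 [0.42021511 0.17561962 0.29271338] [ 2.89767014e-01  3.12659106e+00 -1.82105455e-03] [-0.72 -0.11  0.25  1.92  0.03  1.33  0.9 ]
```

View pics/c3.png

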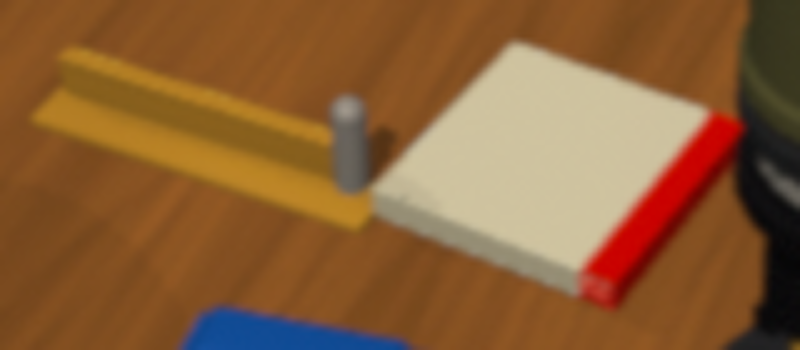

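The side crop shows the post (base (250,263), top (250,245)), the fence ridge and the tile's top corners. I'll turn these into positions.

```bash
python3 - <<'E'
from h import *
f=lambda u,v:[180+u/5-.4,225+v/5-.4]
print('post base',ray('side',[f(350,188)],0)*1000, 'top',ray('side',[f(348,97)],.058)*1000)
print('fence top back/near edge', (ray('side',[f(75,46),f(330,128)],.028)*1000).round(0).tolist())
print('fence foot', (ray('side',[f(35,120),f(365,228)],.0)*1000).round(0).tolist())
print('tile',(ray('side',[f(375,188),f(517,42),f(745,122),f(612,285)],.018)*1000).round(0).tolist())
E
```

```text
post base [[589.26305464 237.67958077   0.        ]] top [[588.59026965 234.88897422  58.        ]]
fence top back/near edge [[760.0, 211.0, 28.0], [603.0, 228.0, 28.0]]
fence foot [[769.0, 244.0, 0.0], [570.0, 263.0, -0.0]]
tile [[568.0, 252.0, 18.0], [543.0, 116.0, 18.0], [408.0, 139.0, 18.0], [434.0, 279.0, 18.0]]
```

Call:
send_rows(
  rows=[
    {"hand":0,"x":-12,"y":-4,"z":0,"roll":0},
    {"hand":0,"x":-11,"y":-4,"z":-30,"roll":0},
    {"hand":0,"x":0,"y":0,"z":-40,"roll":0},
    {"hand":0,"x":0,"y":0,"z":-40,"roll":0},
    {"hand":0,"x":0,"y":0,"z":-40,"roll":0},
    {"hand":0,"x":0,"y":0,"z":-35,"roll":0},
    {"hand":0,"x":0,"y":0,"z":-30,"roll":0},
    {"hand":0,"x":0,"y":0,"z":0,"roll":0},
    {"hand":0,"x":0,"y":0,"z":0,"roll":0},
  ],
)

```text
time: 2.25
position: [0.394, 0.1757, 0.0776]
tool_rot: [-0.269, -3.129, 0.001]
ft_force: [0.4, -0.5, 0.9]
grip_width: 0.007
grip_force: 0.0
```

```bash
cat > path.py <<'E'
import numpy as np
# rigid swing of tool point about post axis O; tile x' line at 79 from O, contact c
def tool(yaw,c,yp,off,O=(587,235)):
    t=np.radians(yaw); R=np.array([[np.cos(t),-np.sin(t)],[np.sin(t),np.cos(t)]])
    return np.array(O)+R@np.array([-149-off,yp-c])
E
python3 - <<'E'
from path import *
prev=None
for i,y in enumerate(np.r_[-10.4:84.2:24j]):
    p=tool(y,55,-45,10); print(round(y,1),p.round(0),None if prev is None else (p-prev).round(1)); prev=p
E
```

```text
-10.4 [413. 165.] None
-6.3 [418. 153.] [  5.4 -12.3]
-2.2 [424. 141.] [  6.3 -11.9]
1.9 [431. 130.] [  7.2 -11.4]
6.1 [439. 119.] [  8.  -10.9]
10.2 [448. 109.] [  8.7 -10.3]
14.3 [458.  99.] [ 9.4 -9.6]
18.4 [468.  90.] [10.1 -8.9]
22.5 [478.  82.] [10.7 -8.2]
26.6 [490.  74.] [11.3 -7.4]
30.7 [501.  68.] [11.8 -6.6]
34.8 [514.  62.] [12.2 -5.7]
39.0 [526.  57.] [12.6 -4.8]
43.1 [539.  53.] [12.9 -3.9]
47.2 [552.  50.] [13.2 -3. ]
51.3 [566.  48.] [13.3 -2. ]
55.4 [579.  47.] [13.4 -1.1]
59.5 [593.  47.] [13.5 -0.1]
63.6 [606.  48.] [13.5  0.9]
67.7 [619.  50.] [13.4  1.8]
71.9 [633.  53.] [13.2  2.8]
76.0 [645.  57.] [13.   3.7]
80.1 [658.  61.] [12.7  4.7]
84.2 [670.  67.] [12.3  5.5]
```

Pushing the red edge alone would let the tile slide along the post. Instead I'll cradle its near-left corner between the fingers at 45° and carry that corner round the post.

Call:
send_rows(
  rows=[
    {"hand":40,"x":0,"y":0,"z":40,"roll":0},
    {"hand":40,"x":0,"y":20,"z":30,"roll":-7.5},
    {"hand":40,"x":7,"y":20,"z":0,"roll":-7.5},
    {"hand":40,"x":7,"y":20,"z":0,"roll":-7.5},
    {"hand":40,"x":7,"y":20,"z":0,"roll":-7.5},
    {"hand":40,"x":7,"y":20,"z":0,"roll":-7.5},
    {"hand":40,"x":6,"y":8,"z":0,"roll":-7.3},
    {"hand":40,"x":0,"y":0,"z":0,"roll":0},
    {"hand":40,"x":0,"y":0,"z":0,"roll":0},
  ],
)

```text
time: 3.15
position: [0.4289, 0.283, 0.1488]
tool_rot: [1.439, 2.791, 0.003]
ft_force: [-0.1, -0.1, -0.6]
grip_width: 0.452
grip_force: 0.0
```

```bash
python3 - <<'E'
from h import *
s=get_state(); p=s['position']*1000; r=s['tool_rot']; print(p.round(1),'closing yaw',2*np.degrees(np.arctan2(r[1],r[0]))-90, s['grip_width']*87)
E
```

```text
[428.9 283.  148.8] closing yaw 35.44318269885653 39.36343152382946
```

Call:
send_rows(
  rows=[
    {"hand":40,"x":-2,"y":2,"z":-40,"roll":0},
    {"hand":40,"x":0,"y":0,"z":-33,"roll":0},
    {"hand":40,"x":0,"y":0,"z":0,"roll":0},
    {"hand":40,"x":6,"y":-8,"z":0,"roll":0},
    {"hand":40,"x":6,"y":-8,"z":0,"roll":0},
    {"hand":40,"x":5,"y":-1,"z":0,"roll":0},
    {"hand":40,"x":5,"y":-1,"z":0,"roll":0},
    {"hand":40,"x":0,"y":0,"z":0,"roll":0},
  ],
)

```text
time: 3.95
position: [0.4495, 0.2668, 0.075]
tool_rot: [1.445, 2.789, 0.001]
ft_force: [-1.8, 0.8, 1.2]
grip_width: 0.46
grip_force: 0.7
```

```bash
cat > st.py <<'E'
from h import *
import sys
def tilecorners(im,z=.018,show=True):
    hsv=cv2.cvtColor(im,cv2.COLOR_BGR2HSV)
    R=cv2.inRange(hsv,(0,180,100),(6,255,255))|cv2.inRange(hsv,(174,180,100),(180,255,255))
    R[:, :165]=0;R[:,400:]=0
    pts=np.argwhere(R)[:,::-1].astype(np.float32)
    b=cv2.boxPoints(cv2.minAreaRect(pts)); w=ray('top',b,z)[:,:2]*1000
    e=w[1]-w[0],w[2]-w[1]; e=max(e,key=np.linalg.norm)
    print('red ctr',w.mean(0).round(0),'edge yaw',round(np.degrees(np.arctan2(e[1],e[0])),1),'len',round(np.linalg.norm(e)),w.round(0).tolist())
s=get_state();p=s['position']*1000; r=s['tool_rot']
print(round(s['time'],2),p.round(1),'closing yaw',round((2*np.degrees(np.arctan2(r[1],r[0]))-90)%180,1),'F',s['ft_force'].round(1),'open',round(s['grip_width']*87,1),'q7',s['joint_positions'].round(2))
if len(sys.argv)>1:
    im=snap('top',sys.argv[1]+'_t.png'); tilecorners(im)
    im2=snap('side',sys.argv[1]+'_s.png')
    cv2.imwrite('pics/'+sys.argv[1]+'.png',np.hstack([cv2.resize(im[120:300,150:290],(466,600)),cv2.resize(im2[170:330,180:300],(334,600))]) )
E
python3 st.py k1
```

```text
3.95 [449.5 266.8  75. ] closing yaw 35.2 F [-1.8  0.8  1.2] open 40.0 q7 [-0.78  0.27  0.22  1.99 -0.08  0.88  0.09]
red ctr [429. 186.] edge yaw -103.9 len 95 [[432.0, 235.0], [449.0, 231.0], [426.0, 138.0], [410.0, 142.0]]
```

View pics/k1.png

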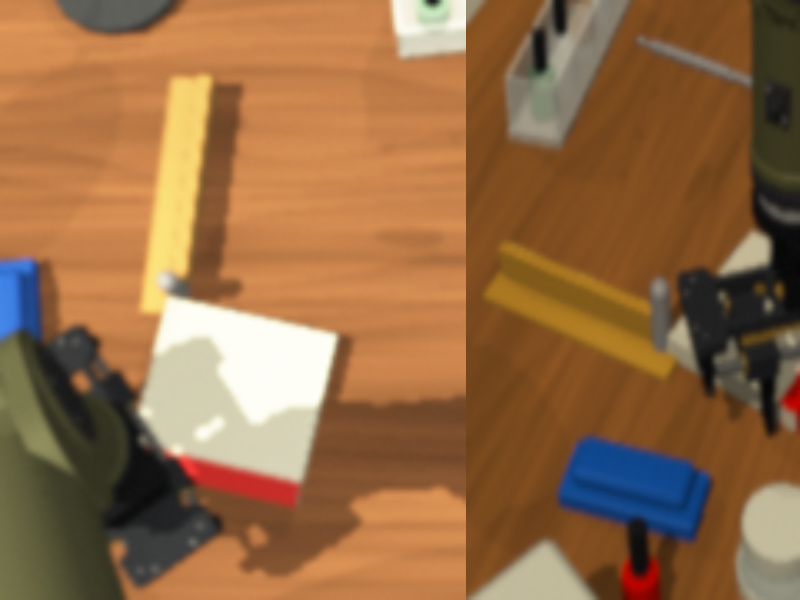

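The tile (red edge seen at crop (240,480)) sits in the cradle and its far edge is at the post (165,285). I'll work out the swing steps.

```bash
python3 - <<'E'
import numpy as np
O=np.array([587,235.])
def P(y,rad=141.5,l=7.5):
    t=np.radians(y); return O+np.array([-rad*np.cos(t)-l*np.sin(t),-rad*np.sin(t)+l*np.cos(t)])
print('start corr',(P(-10,140)-[449.5,266.8]).round(1))
ys=np.arange(-10,87,4.)
print([ (float(y),(P(y,140)-P(y-4,140)).round(1).tolist()) for y in ys[1:]])
E
```

```text
start corr [ 0.9 -0.1]
[(-6.0, [-1.9, -9.6]), (-2.0, [-1.2, -9.7]), (2.0, [-0.5, -9.8]), (6.0, [0.2, -9.8]), (10.0, [0.8, -9.7]), (14.0, [1.5, -9.7]), (18.0, [2.2, -9.5]), (22.0, [2.9, -9.4]), (26.0, [3.5, -9.1]), (30.0, [4.1, -8.9]), (34.0, [4.7, -8.6]), (38.0, [5.3, -8.2]), (42.0, [5.9, -7.8]), (46.0, [6.4, -7.4]), (50.0, [6.9, -6.9]), (54.0, [7.4, -6.4]), (58.0, [7.8, -5.9]), (62.0, [8.2, -5.3]), (66.0, [8.6, -4.8]), (70.0, [8.9, -4.1]), (74.0, [9.1, -3.5]), (78.0, [9.4, -2.9]), (82.0, [9.5, -2.2]), (86.0, [9.7, -1.5])]
```

Call:
send_rows(
  rows=[
    {"hand":40,"x":2.5,"y":-0.5,"z":0,"roll":0},
    {"hand":40,"x":1.5,"y":-2,"z":0,"roll":0},
    {"hand":40,"x":-0.5,"y":-4.8,"z":0,"roll":2},
    {"hand":40,"x":-0.6,"y":-4.8,"z":0,"roll":2},
    {"hand":40,"x":-0.6,"y":-4.8,"z":0,"roll":2},
    {"hand":40,"x":-0.5,"y":-4.8,"z":0,"roll":2},
    {"hand":40,"x":-0.3,"y":-4.9,"z":0,"roll":2},
    {"hand":40,"x":-0.2,"y":-4.9,"z":0,"roll":2},
    {"hand":40,"x":0,"y":-4.9,"z":0,"roll":2},
  ],
)

```text
time: 4.95
position: [0.4477, 0.2315, 0.074]
tool_rot: [-1.088, -2.942, 0.002]
ft_force: [-6.4, 2.5, 4.2]
grip_width: 0.459
grip_force: 3.5
```

```bash
python3 st.py k2
```

```text
4.95 [447.7 231.5  74. ] closing yaw 49.4 F [-6.4  2.5  4.2] open 39.9 q7 [-0.71  0.24  0.2   2.04 -0.07  0.87  0.39]
red ctr [448. 144.] edge yaw -87.3 len 88 [[455.0, 189.0], [459.0, 101.0], [441.0, 100.0], [437.0, 188.0]]
```

View pics/k2.png

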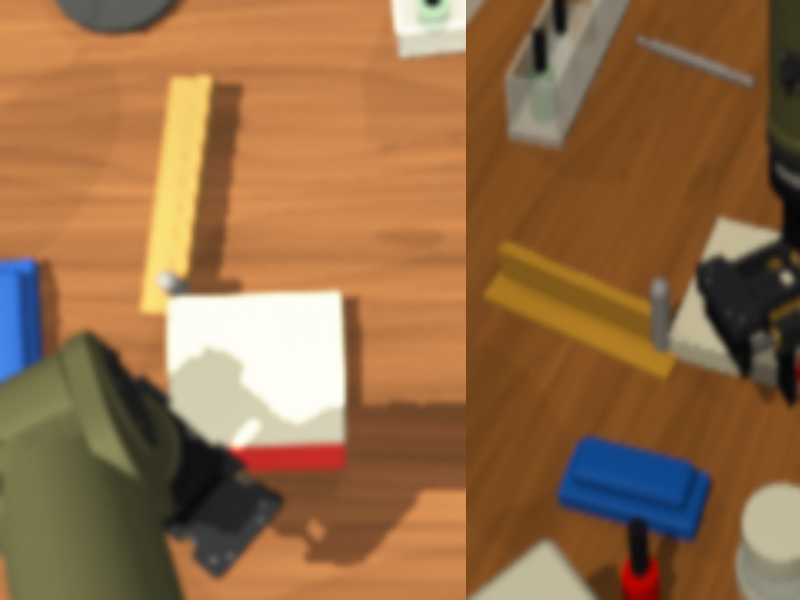

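The swing works: tile yaw is about +3°, the post bears near its left end (crop (170,285)), and the force is about 6 N. I'll continue.

Call:
send_rows(
  rows=[
    {"hand":40,"x":0.3,"y":-4.8,"z":0.5,"roll":2},
    {"hand":40,"x":0.4,"y":-4.8,"z":0,"roll":2},
    {"hand":40,"x":0.6,"y":-4.8,"z":0,"roll":2},
    {"hand":40,"x":0.8,"y":-4.8,"z":0,"roll":2},
    {"hand":40,"x":1,"y":-4.7,"z":0,"roll":2},
    {"hand":40,"x":1.2,"y":-4.7,"z":0,"roll":2},
    {"hand":40,"x":1.4,"y":-4.7,"z":0,"roll":2},
    {"hand":40,"x":1.6,"y":-4.6,"z":0,"roll":2},
    {"hand":40,"x":1.8,"y":-4.5,"z":0,"roll":2},
  ],
)

```text
time: 5.95
position: [0.4569, 0.188, 0.074]
tool_rot: [-0.615, -3.076, 0.003]
ft_force: [-7.2, 1.6, 3.1]
grip_width: 0.459
grip_force: 3.3
```

Call:
send_rows(
  rows=[
    {"hand":40,"x":2,"y":-4.5,"z":0,"roll":2},
    {"hand":40,"x":2.2,"y":-4.4,"z":0,"roll":2},
    {"hand":40,"x":2.3,"y":-4.3,"z":0,"roll":2},
    {"hand":40,"x":2.5,"y":-4.2,"z":0,"roll":2},
    {"hand":40,"x":2.7,"y":-4.1,"z":0,"roll":2},
    {"hand":40,"x":2.8,"y":-4,"z":0,"roll":2},
  ],
)

```text
time: 6.55
position: [0.4704, 0.1622, 0.0738]
tool_rot: [-0.289, -3.121, 0.004]
ft_force: [-9.0, 0.3, 5.0]
grip_width: 0.465
grip_force: 5.0
```

```bash
python3 st.py k3
```

```text
6.55 [470.4 162.2  73.8] closing yaw 79.4 F [-9.   0.3  5. ] open 40.4 q7 [-0.55  0.23  0.18  2.05 -0.06  0.87  1.05]
red ctr [519.  83.] edge yaw -56.9 len 77 [[506.0, 120.0], [548.0, 56.0], [532.0, 45.0], [490.0, 110.0]]
```

View pics/k3.png

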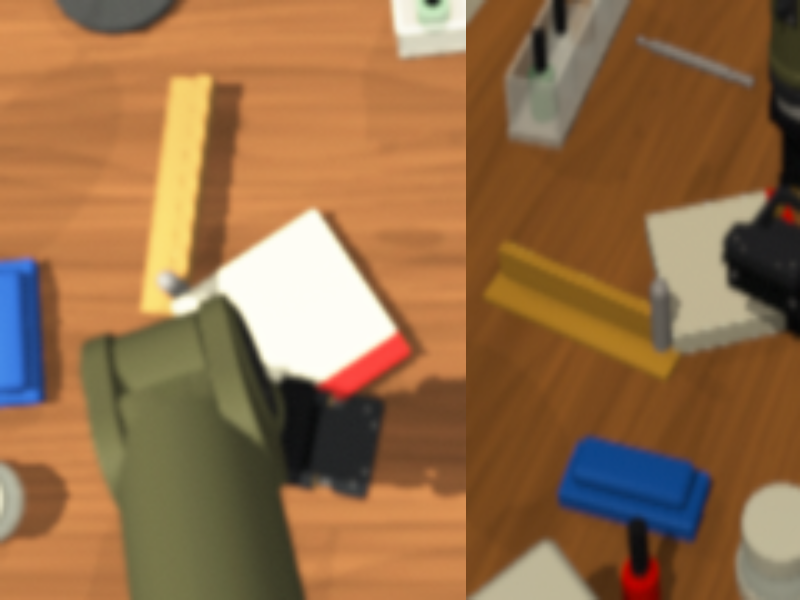

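The tile is at yaw 33°, still on the post (contact about 59 mm left of middle). I'll continue.

Call:
send_rows(
  rows=[
    {"hand":40,"x":2.7,"y":-3.9,"z":1,"roll":2},
    {"hand":40,"x":2.9,"y":-3.8,"z":0,"roll":2},
    {"hand":40,"x":3,"y":-3.7,"z":0,"roll":2},
    {"hand":40,"x":3.2,"y":-3.6,"z":0,"roll":2},
    {"hand":40,"x":3.3,"y":-3.5,"z":0,"roll":2},
    {"hand":40,"x":3.4,"y":-3.4,"z":0,"roll":2},
    {"hand":40,"x":3.6,"y":-3.2,"z":0,"roll":2},
    {"hand":40,"x":3.7,"y":-3.1,"z":0,"roll":2},
    {"hand":40,"x":3.8,"y":-3,"z":0,"roll":2},
  ],
)

```text
time: 7.55
position: [0.5006, 0.1291, 0.074]
tool_rot: [0.201, -3.128, 0.005]
ft_force: [-6.1, -2.9, -0.5]
grip_width: 0.462
grip_force: 3.4
```

Call:
send_rows(
  rows=[
    {"hand":40,"x":3.9,"y":-2.8,"z":0,"roll":2},
    {"hand":40,"x":4,"y":-2.7,"z":0,"roll":2},
    {"hand":40,"x":4.1,"y":-2.5,"z":0,"roll":2},
    {"hand":40,"x":4.2,"y":-2.4,"z":0,"roll":2},
    {"hand":40,"x":4.3,"y":-2.2,"z":0,"roll":2},
  ],
)

```text
time: 8.05
position: [0.5209, 0.1157, 0.0739]
tool_rot: [0.472, -3.097, 0.005]
ft_force: [-6.3, -5.0, 1.8]
grip_width: 0.462
grip_force: 4.2
```

```bash
python3 st.py k4
```

```text
8.05 [520.9 115.7  73.9] closing yaw 107.3 F [-6.3 -5.   1.8] open 40.2 q7 [-0.41  0.3   0.15  1.96 -0.05  0.9   1.65]
red ctr [609.  69.] edge yaw -27.4 len 63 [[585.0, 92.0], [642.0, 63.0], [632.0, 46.0], [576.0, 75.0]]
```

Call:
send_rows(
  rows=[
    {"hand":40,"x":4.4,"y":-2.1,"z":0.5,"roll":2},
    {"hand":40,"x":4.5,"y":-1.9,"z":0,"roll":2},
    {"hand":40,"x":4.5,"y":-1.7,"z":0,"roll":2},
    {"hand":40,"x":4.6,"y":-1.6,"z":0,"roll":2},
    {"hand":40,"x":4.7,"y":-1.4,"z":0,"roll":2},
    {"hand":40,"x":4.7,"y":-1.2,"z":0,"roll":2},
    {"hand":40,"x":4.8,"y":-1,"z":0,"roll":2},
    {"hand":40,"x":4.8,"y":-0.8,"z":0,"roll":2},
    {"hand":40,"x":2.4,"y":0,"z":0,"roll":1},
  ],
)

```text
time: 9.05
position: [0.5616, 0.1015, 0.0743]
tool_rot: [0.921, -2.996, 0.008]
ft_force: [-3.9, -8.7, -2.0]
grip_width: 0.462
grip_force: 5.3
```

```bash
python3 st.py k5
```

```text
9.05 [561.6 101.5  74.3] closing yaw 124.2 F [-3.9 -8.7 -2. ] open 40.2 q7 [-0.33  0.36  0.12  1.87 -0.05  0.92  1.98]
red ctr [675.  84.] edge yaw -179.8 len 31 [[690.0, 91.0], [690.0, 77.0], [660.0, 77.0], [660.0, 91.0]]
```

View pics/k5.png

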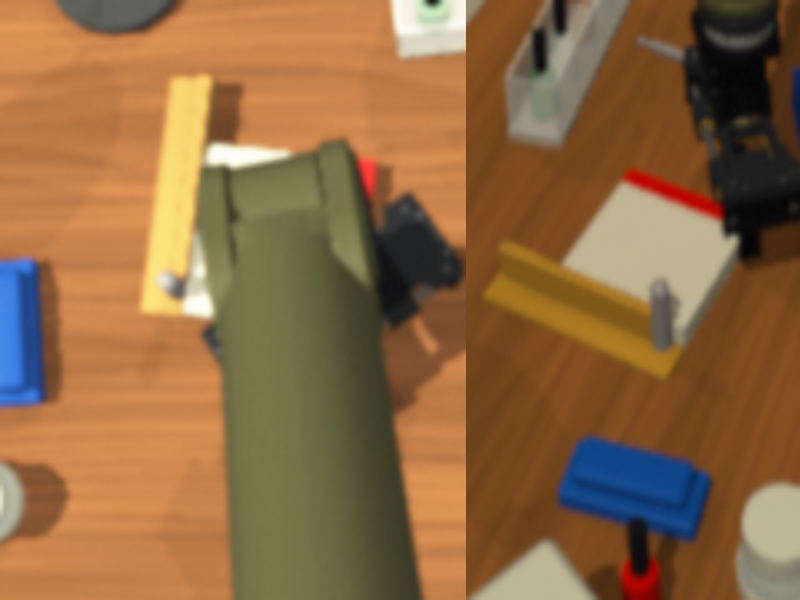

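The tile is nearly closed (about 80°). I'll finish the turn, press gently, then back off and rise.

Call:
send_rows(
  rows=[
    {"hand":40,"x":4.5,"y":-0.5,"z":0.5,"roll":2},
    {"hand":40,"x":4.5,"y":0,"z":0,"roll":2},
    {"hand":40,"x":1.5,"y":1.5,"z":0,"roll":1},
    {"hand":40,"x":0,"y":2,"z":0,"roll":0},
    {"hand":40,"x":0,"y":1,"z":0,"roll":0},
    {"hand":40,"x":0,"y":0,"z":0,"roll":0},
  ],
)

```text
time: 9.75
position: [0.5683, 0.1002, 0.0738]
tool_rot: [1.039, -2.944, 0.012]
ft_force: [-12.3, -17.2, 5.7]
grip_width: 0.458
grip_force: 10.6
```

```bash
python3 st.py
```

```text
9.75 [568.3 100.2  73.8] closing yaw 128.9 F [-12.3 -17.2   5.7] open 39.9 q7 [-0.32  0.38  0.11  1.85 -0.04  0.94  2.05]
```

Call:
send_rows(
  rows=[
    {"hand":40,"x":-12,"y":-12,"z":0,"roll":0},
    {"hand":40,"x":-12,"y":-12,"z":0,"roll":0},
    {"hand":20,"x":-10,"y":-20,"z":30,"roll":0},
    {"hand":0,"x":0,"y":-40,"z":40,"roll":8},
    {"hand":0,"x":0,"y":-40,"z":40,"roll":8},
    {"hand":0,"x":0,"y":-40,"z":40,"roll":8},
    {"hand":0,"x":0,"y":-40,"z":0,"roll":8},
    {"hand":0,"x":0,"y":-20,"z":0,"roll":8},
    {"hand":0,"x":0,"y":0,"z":0,"roll":0},
  ],
)

```text
time: 10.65
position: [0.5365, -0.0483, 0.1889]
tool_rot: [1.678, -2.611, -0.01]
ft_force: [-0.2, -0.4, -0.1]
grip_width: 0.012
grip_force: 0.0
```

```bash
python3 st.py k6
```

```text
10.65 [536.5 -48.3 188.9] closing yaw 155.5 F [-0.2 -0.4 -0.1] open 1.0 q7 [ 0.39  0.21 -0.4   1.82  0.1   1.17  2.67]
red ctr [626.  91.] edge yaw -5.9 len 141 [[557.0, 108.0], [697.0, 93.0], [695.0, 74.0], [555.0, 89.0]]
```

View pics/k6.png

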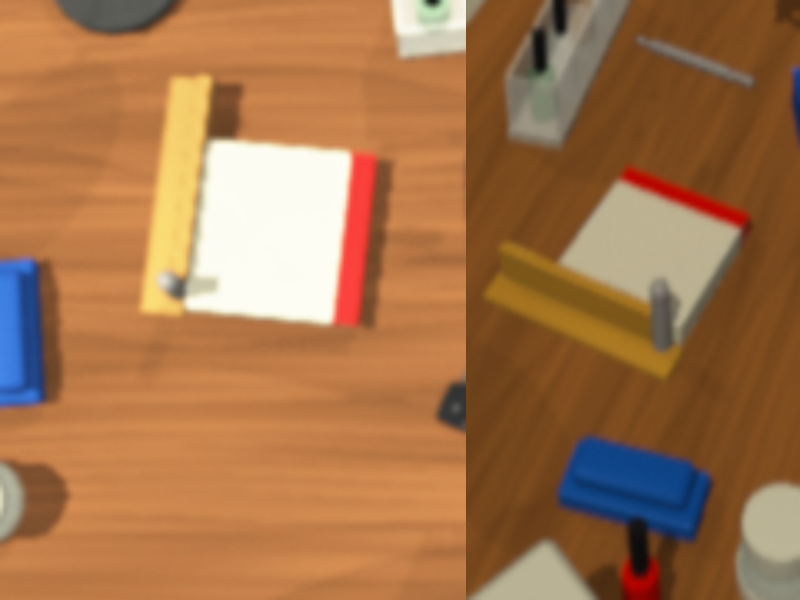

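The tile now lies flat along the fence (red edge yaw −5.9°, 149 mm from the post axis) with the red edge outward. Next are the blocks: unwind the wrist and look at the near yellow block with the wrist camera.

Call:
send_rows(
  rows=[
    {"hand":87,"x":-4,"y":-10,"z":5,"roll":-8.4},
    {"hand":87,"x":-4,"y":-10,"z":5,"roll":-8.4},
    {"hand":87,"x":-4,"y":-10,"z":5,"roll":-8.4},
    {"hand":87,"x":-4,"y":-10,"z":5,"roll":-8.4},
    {"hand":87,"x":-4,"y":-10,"z":5,"roll":-8.4},
    {"hand":87,"x":-4,"y":-10,"z":5,"roll":-8.4},
    {"hand":87,"x":-4,"y":-10,"z":5,"roll":-8.4},
    {"hand":87,"x":-4,"y":-10,"z":5,"roll":-8.4},
  ],
)

```text
time: 11.55
position: [0.5052, -0.1246, 0.2299]
tool_rot: [-0.048, -3.113, -0.039]
ft_force: [0.9, 0.7, -0.7]
grip_width: 0.648
grip_force: 0.0
```

Call:
send_rows(
  rows=[
    {"hand":87,"x":-4,"y":-10,"z":0,"roll":-8.4},
    {"hand":87,"x":-4,"y":-10,"z":0,"roll":-8.4},
    {"hand":87,"x":-4,"y":-10,"z":0,"roll":-8.4},
    {"hand":87,"x":-4,"y":-10,"z":0,"roll":-8.4},
    {"hand":87,"x":-4,"y":-10,"z":0,"roll":-8.4},
    {"hand":87,"x":-4,"y":-10,"z":0,"roll":-8.4},
    {"hand":87,"x":0,"y":-8,"z":0,"roll":-8.4},
    {"hand":87,"x":0,"y":0,"z":0,"roll":0},
  ],
)

```text
time: 12.35
position: [0.4811, -0.1937, 0.2298]
tool_rot: [-1.573, -2.705, -0.056]
ft_force: [-0.2, -0.3, -0.0]
grip_width: 0.998
grip_force: 0.0
```

```bash
python3 st.py
cat > blk.py <<'E'
from h import *
# yellow blobs (top at 40 mm by default) in a view -> world centre, long-axis yaw
def blocks(n,f=None,z=.04,lo=60,roi=None):
    c=get_calibration(n); im=get_image(n)
    if f: cv2.imwrite('pics/'+f,im)
    hsv=cv2.cvtColor(im,cv2.COLOR_BGR2HSV)
    m=cv2.inRange(hsv,(22,140,130),(36,255,255)); k,l,s,_=cv2.connectedComponentsWithStats(m)
    for i in range(1,k):
        if s[i,4]<lo: continue
        r=cv2.minAreaRect(np.argwhere(l==i)[:,::-1].astype(np.float32)); w=ray(n,cv2.boxPoints(r),z,c)[:,:2]*1000
        e=[w[1]-w[0],w[2]-w[1]]; L=max(e,key=np.linalg.norm); S=min(e,key=np.linalg.norm)
        print(n,'px',s[i].tolist(),'ctr',w.mean(0).round(0),'yaw',round(np.degrees(np.arctan2(L[1],L[0]))%180,1),'LxS',round(np.linalg.norm(L)),round(np.linalg.norm(S)))
    return im,c
E
python3 - <<'E'
from blk import *
blocks('top'); im,c=blocks('wrist','w2.png',lo=300)
E
```

```text
12.35 [ 481.1 -193.7  229.8] closing yaw 29.6 F [-0.2 -0.3 -0. ] open 86.9 q7 [ 0.45  0.09 -0.11  1.85 -0.03  1.2   0.88]
top px [200, 159, 8, 23, 62] ctr [681. 233.] yaw 10.6 LxS 62 17
top px [315, 254, 25, 28, 384] ctr [421. -92.] yaw 30.2 LxS 62 43
wrist px [234, 39, 76, 56, 4081] ctr [422. -94.] yaw 30.1 LxS 58 41
wrist px [300, 215, 61, 73, 2522] ctr [ 551. -205.] yaw 159.9 LxS 71 35
```

View pics/w2.png

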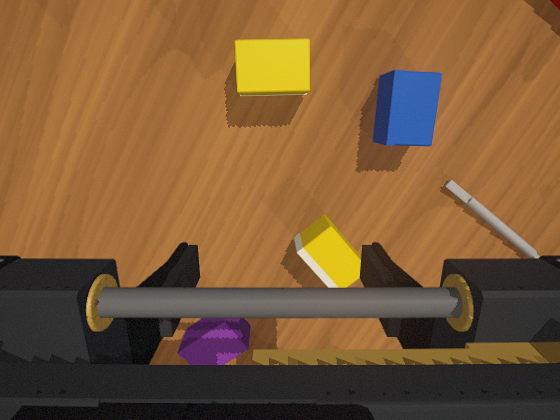

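The wrist view shows the near yellow block at (272,66) with a thin pale line under its near edge (273,95), and the far block with its white side facing lower-left at (315,265). I'll check the colours under the near edge.

```bash
python3 - <<'E'
import cv2
im=cv2.imread('pics/w2.png')
for v in range(84,104): print(v,im[v,255].tolist(),im[v,290].tolist())
E
```

```text
84 [40, 202, 228] [38, 203, 228]
85 [34, 201, 228] [33, 202, 229]
86 [38, 202, 229] [42, 203, 229]
87 [44, 202, 229] [34, 203, 228]
88 [34, 202, 228] [36, 202, 229]
89 [33, 203, 229] [32, 203, 231]
90 [25, 195, 224] [27, 174, 204]
91 [21, 165, 195] [19, 140, 168]
92 [23, 125, 151] [15, 101, 131]
93 [5, 104, 129] [16, 107, 134]
94 [12, 105, 132] [87, 137, 149]
95 [112, 141, 149] [64, 93, 121]
96 [47, 86, 128] [40, 81, 121]
97 [47, 87, 130] [39, 80, 121]
98 [49, 90, 132] [41, 79, 120]
99 [41, 87, 130] [41, 81, 121]
100 [39, 84, 126] [39, 82, 120]
101 [47, 90, 132] [40, 80, 120]
102 [46, 89, 132] [40, 78, 118]
103 [44, 88, 132] [37, 80, 120]
```

White lies underneath, so the near one is block_b and needs two quarter turns. I'll grip it by its ends.

Call:
send_rows(
  rows=[
    {"hand":87,"x":-20,"y":34,"z":-20,"roll":0},
    {"hand":87,"x":-20,"y":34,"z":-20,"roll":0},
    {"hand":87,"x":-20,"y":33,"z":-20,"roll":0},
    {"hand":87,"x":0,"y":0,"z":-40,"roll":0},
    {"hand":87,"x":0,"y":0,"z":-35,"roll":0},
    {"hand":87,"x":0,"y":0,"z":-21,"roll":0},
    {"hand":87,"x":0,"y":0,"z":0,"roll":0},
    {"hand":87,"x":0,"y":0,"z":0,"roll":0},
  ],
)

```text
time: 13.25
position: [0.4211, -0.0915, 0.0733]
tool_rot: [-1.566, -2.708, -0.057]
ft_force: [0.6, 0.3, -0.1]
grip_width: 1.0
grip_force: 0.0
```

```bash
python3 st.py
```

```text
13.25 [421.1 -91.5  73.3] closing yaw 29.9 F [ 0.6  0.3 -0.1] open 87.0 q7 [ 0.37  0.11 -0.2   2.19 -0.02  0.84  0.71]
```

Call:
send_rows(
  force=8,
  rows=[
    {"hand":50,"x":0,"y":0,"z":0,"roll":0},
    {"hand":50,"x":0,"y":0,"z":0,"roll":0},
    {"hand":50,"x":0,"y":0,"z":0,"roll":0},
    {"hand":50,"x":0,"y":0,"z":0,"roll":0},
    {"hand":50,"x":0,"y":0,"z":0,"roll":0},
  ],
)

```text
time: 13.75
position: [0.4208, -0.0926, 0.0736]
tool_rot: [-1.572, -2.705, -0.057]
ft_force: [0.2, -0.3, 0.2]
grip_width: 0.695
grip_force: 8.0
```

Call:
send_rows(
  rows=[
    {"hand":50,"x":0,"y":0,"z":25,"roll":0},
    {"hand":50,"x":0,"y":0,"z":35,"roll":0},
    {"hand":50,"x":25,"y":20,"z":10,"roll":-4},
    {"hand":50,"x":36,"y":27,"z":0,"roll":-7},
    {"hand":50,"x":36,"y":27,"z":0,"roll":-7},
    {"hand":50,"x":36,"y":27,"z":0,"roll":-7},
    {"hand":50,"x":36,"y":27,"z":0,"roll":-7},
    {"hand":50,"x":33,"y":20,"z":0,"roll":-3.5},
    {"hand":50,"x":0,"y":0,"z":0,"roll":0},
    {"hand":50,"x":0,"y":0,"z":0,"roll":0},
  ],
)

```text
time: 14.75
position: [0.6225, 0.0561, 0.1424]
tool_rot: [-2.327, -2.106, -0.058]
ft_force: [-0.2, -0.5, -1.4]
grip_width: 0.697
grip_force: 8.0
```

```bash
python3 st.py k7; python3 -c "
from blk import *
blocks('top')"
```

```text
14.75 [622.5  56.1 142.4] closing yaw 174.3 F [-0.2 -0.5 -1.4] open 60.6 q7 [ 0.1   0.38 -0.27  1.7   0.09  1.05 -0.29]
red ctr [1285.  951.] edge yaw 0.0 len 0 [[1285.0, 951.0], [1285.0, 951.0], [1285.0, 951.0], [1285.0, 951.0]]
top px [201, 144, 11, 20, 83] ctr [728. 229.] yaw 174.6 LxS 54 24
top px [360, 203, 20, 26, 289] ctr [ 555. -205.] yaw 157.6 LxS 65 33
```

Call:
send_rows(
  rows=[
    {"hand":50,"x":2,"y":7,"z":-25,"roll":0},
    {"hand":50,"x":0,"y":0,"z":-22,"roll":0},
    {"hand":50,"x":0,"y":0,"z":0,"roll":0},
    {"hand":50,"x":0,"y":0,"z":-4,"roll":0},
    {"hand":50,"x":0,"y":0,"z":-3,"roll":0},
    {"hand":50,"x":0,"y":0,"z":-3,"roll":0},
    {"hand":50,"x":0,"y":-0.5,"z":-2,"roll":0},
    {"hand":50,"x":0,"y":-0.5,"z":-2,"roll":0},
    {"hand":50,"x":0,"y":-0.5,"z":-2,"roll":0},
  ],
)

```text
time: 15.8
position: [0.6249, 0.061, 0.0805]
tool_rot: [-2.33, -2.105, -0.061]
ft_force: [-0.5, 0.5, -1.0]
grip_width: 0.694
grip_force: 8.0
```

```bash
python3 st.py k8; python3 - <<'E'
from h import *
im=cv2.imread('pics/k8_s.png'); cv2.imwrite('pics/k8c.png',cv2.resize(im[170:290,230:390],(800,600),interpolation=cv2.INTER_CUBIC))
E
```

```text
15.8 [624.9  61.   80.5] closing yaw 174.2 F [-0.5  0.5 -1. ] open 60.4 q7 [ 0.08  0.45 -0.26  1.74  0.11  0.94 -0.32]
red ctr [1285.  951.] edge yaw 0.0 len 0 [[1285.0, 951.0], [1285.0, 951.0], [1285.0, 951.0], [1285.0, 951.0]]
```

View pics/k8c.png

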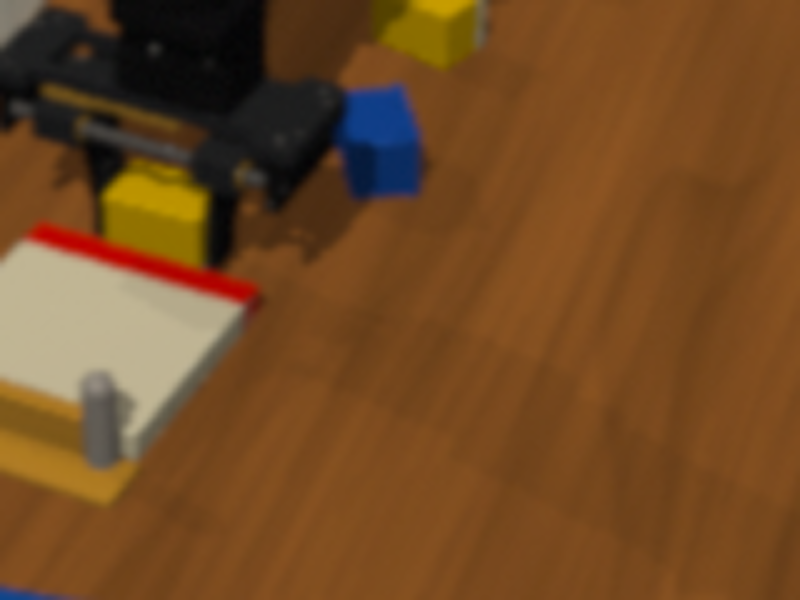

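The side crop shows the block at (155,215) still upright, just outside the red edge: it missed the ledge. I'll raise it, shift 6 mm in, and feel for contact.

Call:
send_rows(
  rows=[
    {"hand":50,"x":0,"y":-2,"z":10,"roll":0},
    {"hand":50,"x":0,"y":0,"z":8,"roll":0},
    {"hand":50,"x":0,"y":8,"z":0,"roll":0},
    {"hand":50,"x":0,"y":0,"z":0,"roll":0},
    {"hand":50,"x":0,"y":0,"z":-4,"roll":0},
    {"hand":50,"x":0,"y":0,"z":-4,"roll":0},
    {"hand":50,"x":0,"y":0,"z":-2,"roll":0},
  ],
)

```text
time: 16.6
position: [0.6244, 0.0661, 0.0881]
tool_rot: [-2.331, -2.104, -0.057]
ft_force: [-1.6, -3.3, 5.8]
grip_width: 0.694
grip_force: 8.0
```

Call:
send_rows(
  rows=[
    {"hand":50,"x":0,"y":0,"z":-2,"roll":0},
    {"hand":50,"x":0,"y":0,"z":-2,"roll":0},
  ],
)

```text
time: 16.8
position: [0.6245, 0.0655, 0.0844]
tool_rot: [-2.331, -2.104, -0.057]
ft_force: [-2.8, -2.3, 5.8]
grip_width: 0.686
grip_force: 8.0
```

Call:
send_rows(
  rows=[
    {"hand":50,"x":0,"y":-0.5,"z":-2,"roll":0},
    {"hand":50,"x":0,"y":-0.5,"z":-2,"roll":0},
  ],
)

```text
time: 17.0
position: [0.6244, 0.0649, 0.0805]
tool_rot: [-2.331, -2.104, -0.057]
ft_force: [-2.4, -1.9, 5.0]
grip_width: 0.691
grip_force: 8.0
```

```bash
python3 st.py k9
```

```text
17.0 [624.4  64.9  80.5] closing yaw 174.1 F [-2.4 -1.9  5. ] open 60.1 q7 [ 0.07  0.45 -0.26  1.74  0.11  0.94 -0.32]
red ctr [1285.  951.] edge yaw 0.0 len 0 [[1285.0, 951.0], [1285.0, 951.0], [1285.0, 951.0], [1285.0, 951.0]]
```

```bash
cat > asc.py <<'E'
import cv2,sys,numpy as np
def asc(f,u0,u1,v0,v1):
    im=cv2.imread('pics/'+f); h=cv2.cvtColor(im,cv2.COLOR_BGR2HSV)
    for v in range(v0,v1):
        s=''
        for u in range(u0,u1):
            H,S,V=map(int,h[v,u])
            s+= 'R' if (H<5 or H>175) and S>170 and V>90 else ('Y' if V>170 else 'y') if 20<=H<=35 and S>140 and V>60 else ('W' if V>165 else 'w') if S<90 and V>110 else '#' if V<50 else '.'
        print(v,s)
if __name__=='__main__': asc(sys.argv[1],*map(int,sys.argv[2:]))
E
python3 asc.py k8_s.png 240 290 195 235; python3 asc.py k9_s.png 240 290 195 235
```

```text
195 #####......###................####################
196 #####..........................###################
197 ######.##......................###################
198 ...##########.................####################
199 .....##########..............#####################
200 ......#########..............#####################
201 .......########.............######################
202 .......########.yyyyy.......##########..##########
203 .......########yyyyyyyyyyy..#########....#########
204 ........######yyyyyyyyyyyyyy.########.....########
205 ........####.yyyyyyyyyyyyyyyy########......#######
206 ........###.yyYYYYYYyyyyyyyyy.#######......#######
207 .........##yyYYYYYYYYYYyyyyyyyy.######....########
208 .........#yyYYYYYYYYYYYYYYYyyyyy######.....######.
209 ..........yyYYYYYYYYYYYYYYYYYyyy######.....######.
210 ..........yyyyyYYYYYYYYYYYYYYYyy######.....#####..
211 ..........yyyyyyyyYYYYYYYYYYYYyy######.....####...
212 ..........yyyyyyyyyyyyYYYYYYYYyy#####.............
213 ..........yyyyyyyyyyyyyyyyYYYyyy#####.............
214 ..........yyyyyyyyyyyyyyyyyyyyyy#####.............

[... 2599 characters left out ...]
.RRRRRRRRRRR....WWww.####...............
223 WWWWWWWWWWW....RRRRRRRRRR.........................
224 WWWWWWWWWWWWWW....RRRRRRRRRRRRRRR.................
225 WWWWWWWWWWWWWWWWWW...RRRRRRRRRRRRRR...............
226 WWWWWWWWWWWWWWWWWWWWW....RRRRRRRRRRRR.............
227 WWWWWWWWWWWWWWWWWWWWWWWW....RRRRRRRRRRRR..........
228 WWWWWWWWWWWWWWWWWWWWWWWWWWWW...RRRRRRRRRR.........
229 WWWWWWWWWWWWWWWWWWWWWWWWWWWWWWW....RRRRRR.........
230 WWWWWWWWWWWWWWWWWWWWWWWWWWWWWWWWWWW...RRR.........
231 WWWWWWWWWWWWWWWWWWWWWWWWWWWWWWWWWWWWWW............
232 WWWWWWWWWWWWWWWWWWWWWWWWWWWWWWWWWWWWWww...........
233 WWWWWWWWWWWWWWWWWWWWWWWWWWWWWWWWWWWWww............
234 WWWWWWWWWWWWWWWWWWWWWWWWWWWWWWWWWWWww.............
```

Tilting works: the tile-side face now looks up and the white strip shows below it. I'll continue down and outward, then release.

Call:
send_rows(
  rows=[
    {"hand":50,"x":0,"y":-0.5,"z":-2,"roll":0},
    {"hand":50,"x":0,"y":-1,"z":-2,"roll":0},
    {"hand":50,"x":0,"y":-1,"z":-1,"roll":0},
    {"hand":50,"x":0,"y":-2,"z":-1,"roll":0},
    {"hand":50,"x":0,"y":-2,"z":-1,"roll":0},
    {"hand":50,"x":0,"y":-2,"z":0,"roll":0},
  ],
)

```text
time: 17.7
position: [0.6259, 0.0608, 0.0751]
tool_rot: [-2.328, -2.105, -0.068]
ft_force: [-0.3, 3.9, 7.6]
grip_width: 0.686
grip_force: 8.0
```

```bash
python3 st.py k10;  python3 asc.py k10_s.png 240 280 200 228
```

```text
17.7 [625.9  60.8  75.1] closing yaw 174.2 F [-0.3  3.9  7.6] open 59.7 q7 [ 0.08  0.46 -0.26  1.74  0.11  0.92 -0.31]
red ctr [1285.  951.] edge yaw 0.0 len 0 [[1285.0, 951.0], [1285.0, 951.0], [1285.0, 951.0], [1285.0, 951.0]]
200 ...###########...............###########
201 ......#########..............###########
202 .......#######....yy........############
203 .......#####.yyyyyyyyyyy....############
204 .......#####yyyyyyyyyyyyyyy.#########...
205 ........###.yyYYyyyyyyyyyyyy.########...
206 ........###yyYYYYYyyyyyyyyyy.########...
207 ........###yyYYYYYYYYYYyyyyyy.#######...
208 ........###yyYYYYYYYYYYYYyyyyyy######...
209 .........##yyYYYYYYYYYYYYYYYyyyy######..
210 .........#.yyYYYYYYYYYYYYYYYYyyy######..
211 .........#yyYYYYYYYYYYYYYYYYYYyy#####...
212 ..........yyYYYYYYYYYYYYYYYYYYyy#####...
213 ..........yyYYYYYYYYYYYYYYYYYYyy#####...
214 ...........yYYYYYYYYYYYYYYYYYyyy#####...
215 ..........w...YYYYYYYYYYYYYYYyyy#####...
216 RRR.......wwWWW..YYYYYYYYYYYYyy.####....
217 RRRRRRR.R..wwWWWWW..YYYYYYYYYyy.####....
218 RRRRRRRRRRR....wWWWWW..YYYYYYyy#####....
219 .RRRRRRRRRRRRRR...wWWWWW..YYyyy#####....
220 W....RRRRRRRRRRRRR...wWWWWW....#####....
221 WWWW....RRRRRRRRRRRRR....WWWww.#####....
222 WWWWWWWW...RRRRRRRRRRRRR....ww.####.....
223 WWWWWWWWWWW....RRRRRRRRRRRRRRRR.........
224 WWWWWWWWWWWWWW....RRRRRRRRRRRRRRRR......
225 WWWWWWWWWWWWWWWWWW...RRRRRRRRRRRRR......
226 WWWWWWWWWWWWWWWWWWWWW....RRRRRRRRRRRR...
227 WWWWWWWWWWWWWWWWWWWWWWWW....RRRRRRRRRRRR
```

Call:
send_rows(
  rows=[
    {"hand":50,"x":0,"y":-3,"z":0,"roll":0},
    {"hand":50,"x":0,"y":-3,"z":-0.5,"roll":0},
    {"hand":50,"x":0,"y":-3,"z":-0.5,"roll":0},
    {"hand":50,"x":0,"y":-3,"z":-1,"roll":0},
    {"hand":50,"x":0,"y":-3,"z":-1,"roll":0},
    {"hand":50,"x":0,"y":0,"z":0,"roll":0},
  ],
)

```text
time: 18.4
position: [0.6271, 0.0456, 0.0729]
tool_rot: [-2.33, -2.106, -0.072]
ft_force: [0.8, 3.4, 8.4]
grip_width: 0.693
grip_force: 8.0
```

```bash
python3 st.py k11;  python3 asc.py k11_s.png 240 280 194 222
```

```text
18.4 [627.1  45.6  72.9] closing yaw 174.2 F [0.8 3.4 8.4] open 60.3 q7 [ 0.1   0.46 -0.25  1.74  0.11  0.92 -0.29]
red ctr [595.  98.] edge yaw -6.0 len 74 [[559.0, 107.0], [632.0, 100.0], [631.0, 89.0], [558.0, 97.0]]
194 ######......###................#########
195 ######...........................#######
196 .######..##......................#######
197 ....##########..................########
198 ......##########...............#########
199 ........########..............##########
200 ........#######.yyyyyyyy......##########
201 .........#####yyyyyyyyyyyyy..###########
202 .........####yyyyyyyyyyyyyyyyy#########.
203 .........####yyYYYYyyyyyyyyyyy#########.
204 .........###.yyYYYYYYyyyyyyyyy########..
205 ..........##yyyYYYYYYYYYYYyyyyy.######..
206 ..........##yyYYYYYYYYYYYYYYyyyyy######.
207 ..........##yyYYYYYYYYYYYYYYYYyyy.######
208 ............yyYYYYYYYYYYYYYYYYYyy.#####.
209 ...........yyyYYYYYYYYYYYYYYYYYyy######.
210 ...........yyyYYYYYYYYYYYYYYYYYyy######.
211 ...........yyYYYYYYYYYYYYYYYYYYyy######.
212 ...........w..YYYYYYYYYYYYYYYYyyy#####..
213 ...........wwWW..YYYYYYYYYYYYYyyy#####..
214 ............wwwWWW..YYYYYYYYYYyyy#####..
215 ..............wwwwWWW..YYYYYYYyyy#####..
216 RR..............wwwwwWWW..YYYYyy.#####..
217 RRRRRRR............wwwwwWWW..yyy######..
218 RRRRRRRRR.............wwwwwWWww.######..
219 .RRRRRRRRRRRR............wwwwww.#####...
220 W...RRRRRRRRRRRRR...............####....
221 WWWW....RRRRRRRRRRRR............###.....
```

Call:
send_rows(
  rows=[
    {"hand":50,"x":0,"y":-4,"z":-0.5,"roll":0},
    {"hand":50,"x":0,"y":-4,"z":-0.5,"roll":0},
    {"hand":50,"x":0,"y":-4,"z":-0.5,"roll":0},
    {"hand":50,"x":0,"y":0,"z":0,"roll":0},
    {"hand":87,"x":0,"y":0,"z":0,"roll":0},
    {"hand":87,"x":0,"y":0,"z":0,"roll":0},
    {"hand":87,"x":0,"y":0,"z":0,"roll":0},
    {"hand":87,"x":0,"y":0,"z":0,"roll":0},
  ],
)

```text
time: 19.3
position: [0.6289, 0.0312, 0.0717]
tool_rot: [2.327, 2.102, 0.073]
ft_force: [5.6, 0.1, 7.1]
grip_width: 0.949
grip_force: 3.5
```

```bash
python3 st.py k12;  python3 asc.py k12_s.png 240 280 188 222
```

```text
19.3 [628.9  31.2  71.7] closing yaw 174.2 F [5.6 0.1 7.1] open 82.6 q7 [ 0.12  0.46 -0.25  1.74  0.11  0.91 -0.27]
red ctr [617.  92.] edge yaw -6.2 len 123 [[557.0, 107.0], [679.0, 94.0], [677.0, 75.0], [555.0, 89.0]]
188 #####..####...........##################
189 #####...#####............###############
190 ####.....####..............#############
191 ####..........................##########
192 ####.............................#######
193 ..#########..........................###
194 .....########.........................##
195 ......########........................##
196 ......########.......................###
197 ......########......................####
198 ......########.....................#####
199 .......#######.....................#####
200 .......#######...yyy...............#####
201 .......#######..yyyyyyyy...........#####
202 ........######.yyYYYyyyyyyyy.......#####
203 ........#####.yyYYYYYYYYyyyyyy.....#####
204 ........#####yyYYYYYYYYYYYYYyyyyyyy..###
205 .........###yyYYYYYYYYYYYYYYYYyyyyyy..##
206 .........##yyYYYYYYYYYYYYYYYYYYYYYyyy.##
207 .........##yyYYYYYYYYYYYYYYYYYYYYYyyy.##
208 .........##yyyyYYYYYYYYYYYYYYYYYYyyyy.##
209 .........##yyyyyyyYYYYYYYYYYYYYYyyyyy###
210 .........##yyyyyyyyyyYYYYYYYYYYyyyyyy.##
211 .........#.yyyyyyyyyyyyyyYYYYYyyyyyyy.##
212 ...........yyyyyyyyyyyyyyyyyYYyyyyyyy.##
213 ...........yyyyyyyyyyyyyyyyyyyyyyyyyy.##
214 ............yyyyyyyyyyyyyyyyyyyyyyyyy.##
215 ............yyyyyyyyyyyyyyyyyyyyyyyy..##
216 RRR.........yyyyyyyyyyyyyyyyyyyyyyy...##
217 RRRRRR........yyyyyyyyyyyyyyyyyyyy....##
218 RRRRRRRRR..........yyyyyyyyyyyyyy.....##
219 .RRRRRRRRRRRRRR......yyyyyyyyyyyy.....##
220 W....RRRRRRRRRRRRR......yyyyyyy.......##
221 WWWW....RRRRRRRRRRRRRR.....yyyy.........
```

The block fell back (tilt about 40° was not enough, and the fingertips scraped the sill). A better way is to grip high and on the leading side, so pressing down past the ledge keeps turning it over. First I back off and measure.

Call:
send_rows(
  rows=[
    {"hand":87,"x":0,"y":0,"z":20,"roll":0},
    {"hand":87,"x":0,"y":0,"z":50,"roll":0},
    {"hand":87,"x":0,"y":-40,"z":50,"roll":0},
    {"hand":87,"x":0,"y":-40,"z":20,"roll":0},
    {"hand":87,"x":0,"y":-40,"z":0,"roll":0},
    {"hand":87,"x":0,"y":0,"z":0,"roll":0},
  ],
)

```text
time: 20.0
position: [0.6248, -0.0893, 0.1986]
tool_rot: [2.339, 2.091, 0.057]
ft_force: [-0.3, -1.1, -0.4]
grip_width: 1.001
grip_force: 0.0
```

```bash
python3 st.py; python3 - <<'E'
from blk import *
blocks('wrist','w3.png',lo=400)
blocks('top')
E
```

```text
20.0 [624.8 -89.3 198.6] closing yaw 173.6 F [-0.3 -1.1 -0.4] open 87.1 q7 [ 0.28  0.33 -0.21  1.63  0.05  1.16 -0.04]
wrist px [215, 0, 88, 69, 5810] ctr [629.  42.] yaw 173.9 LxS 59 43
wrist px [180, 318, 71, 47, 2378] ctr [ 559. -198.] yaw 172.6 LxS 60 48
top px [201, 145, 10, 22, 87] ctr [722. 229.] yaw 176.0 LxS 58 23
top px [266, 177, 17, 25, 372] ctr [626.  44.] yaw 173.8 LxS 64 42
```

Call:
send_rows(
  rows=[
    {"hand":87,"x":-1,"y":41,"z":0,"roll":0},
    {"hand":87,"x":0,"y":40,"z":-20,"roll":0},
    {"hand":87,"x":0,"y":40,"z":-30,"roll":0},
    {"hand":87,"x":0,"y":0,"z":-33,"roll":0},
    {"hand":87,"x":0,"y":0,"z":-20,"roll":0},
    {"hand":87,"x":0,"y":0,"z":0,"roll":0},
    {"hand":87,"x":0,"y":0,"z":0,"roll":0},
  ],
)

```text
time: 20.8
position: [0.6236, 0.0418, 0.0948]
tool_rot: [-2.328, -2.106, -0.06]
ft_force: [0.4, 0.4, -0.0]
grip_width: 0.998
grip_force: 0.0
```

Call:
send_rows(
  force=15,
  rows=[
    {"hand":50,"x":0,"y":0,"z":0,"roll":0},
    {"hand":50,"x":0,"y":0,"z":0,"roll":0},
    {"hand":50,"x":0,"y":0,"z":0,"roll":0},
    {"hand":50,"x":0,"y":0,"z":0,"roll":0},
    {"hand":50,"x":0,"y":0,"z":0,"roll":0},
  ],
)

```text
time: 21.3
position: [0.6244, 0.0401, 0.0959]
tool_rot: [2.331, 2.105, 0.062]
ft_force: [0.7, 0.3, 3.1]
grip_width: 0.692
grip_force: 15.0
```

```bash
python3 st.py
```

```text
21.3 [624.4  40.1  95.9] closing yaw 174.2 F [0.7 0.3 3.1] open 60.2 q7 [ 0.12  0.43 -0.26  1.73  0.1   0.96 -0.28]
```

Call:
send_rows(
  rows=[
    {"hand":87,"x":0,"y":0,"z":0,"roll":0},
    {"hand":87,"x":0,"y":0,"z":0,"roll":0},
    {"hand":87,"x":0,"y":0,"z":0,"roll":0},
    {"hand":87,"x":0,"y":-9,"z":0,"roll":0},
    {"hand":50,"x":0,"y":0,"z":0,"roll":0},
    {"hand":50,"x":0,"y":0,"z":0,"roll":0},
    {"hand":50,"x":0,"y":0,"z":0,"roll":0},
    {"hand":50,"x":0,"y":0,"z":0,"roll":0},
    {"hand":50,"x":0,"y":0,"z":0,"roll":0},
  ],
)

```text
time: 22.2
position: [0.6237, 0.0315, 0.095]
tool_rot: [-2.33, -2.105, -0.06]
ft_force: [0.3, 0.2, 0.3]
grip_width: 0.683
grip_force: 15.0
```

Call:
send_rows(
  rows=[
    {"hand":50,"x":0,"y":0,"z":12,"roll":0},
    {"hand":50,"x":0,"y":0,"z":12,"roll":0},
    {"hand":50,"x":1,"y":10,"z":0,"roll":0},
    {"hand":50,"x":1,"y":10,"z":0,"roll":0},
    {"hand":50,"x":0,"y":0,"z":0,"roll":0},
  ],
)

```text
time: 22.7
position: [0.6255, 0.0546, 0.119]
tool_rot: [-2.325, -2.108, -0.062]
ft_force: [-0.3, 0.1, -1.4]
grip_width: 0.691
grip_force: 15.0
```

```bash
python3 st.py k13;  python3 asc.py k13_s.png 240 280 192 226
```

```text
22.7 [625.5  54.6 119. ] closing yaw 174.4 F [-0.3  0.1 -1.4] open 60.1 q7 [ 0.1   0.41 -0.27  1.71  0.1   1.01 -0.29]
red ctr [1285.  951.] edge yaw 0.0 len 0 [[1285.0, 951.0], [1285.0, 951.0], [1285.0, 951.0], [1285.0, 951.0]]
192 ........#######..............#########..
193 ........#######................#######..
194 ........#######.................#######.
195 .........######.................#######.
196 .........######.................#######.
197 .........#####.y................#######.
198 .........####.yyyyyyy...........######..
199 ..........##.yyyYYyyyyyy........######..
200 ..........#.yyYYYYYYYYyyyyy.....######..
201 ..........yyyYYYYYYYYYYYYYyyyyyy.#####..
202 ..........yyYYYYYYYYYYYYYYYYYYyyy####...
203 .........yyYYYYYYYYYYYYYYYYYYYyy.####...
204 .........yYYYYYYYYYYYYYYYYYYYYyy.####...
205 .........yYYYYYYYYYYYYYYYYYYYYyy#####...
206 .........yyyyYYYYYYYYYYYYYYYYYyy#####...
207 .........yyyyyyyyYYYYYYYYYYYYyyy#####...
208 .........yyyyyyyyyyyyYYYYYYYyyyy####....
209 .........yyyyyyyyyyyyyyyYYYyyyy.###.....
210 .........yyyyyyyyyyyyyyyyyyyyyyy###.....
211 .........yyyyyyyyyyyyyyyyyyyyyyyy.......
212 .........yyyyyyyyyyyyyyyyyyyyyyyyy......
213 .........yyyyyyyyyyyyyyyyyyyyyyyyy......
214 .........yyyyyyyyyyyyyyyyyyyyyyy........
215 .............yyyyyyyyyyyyyyyyyy.........
216 RRR.......wwwww..yyyyyyyyyyyyyy.........
217 RRRRRR.......wwwww..yyyyyyyyyy..........
218 RRRRRRRRRR......wwwwww..yyyyy...........
219 .RRRRRRRRRRRRRR.....wwwww...............
220 W....RRRRRRRRRRRRRR....wwwww............
221 WWWW....RRRRRRRRRRRRRRR....w............
222 WWWWWWWW...RRRRRRRRRRRRRRR..............
223 WWWWWWWWWWW....RRRRRRRRRRRRRR...........
224 WWWWWWWWWWWWWW....RRRRRRRRRRRRR.........
225 WWWWWWWWWWWWWWWWWW...RRRRRRRRRRRRR......
```

Block is held level above the red edge with its white bottom showing. I'll lower it over the edge, moving outward.

Call:
send_rows(
  rows=[
    {"hand":50,"x":0,"y":0,"z":-4,"roll":0},
    {"hand":50,"x":0,"y":0,"z":-3,"roll":0},
    {"hand":50,"x":0,"y":-0.5,"z":-3,"roll":0},
    {"hand":50,"x":0,"y":-1,"z":-3,"roll":0},
    {"hand":50,"x":0,"y":-1.5,"z":-3,"roll":0},
    {"hand":50,"x":0,"y":-1.5,"z":-3,"roll":0},
    {"hand":50,"x":0,"y":-2,"z":-3,"roll":0},
    {"hand":50,"x":0,"y":-2,"z":-3,"roll":0},
  ],
)

```text
time: 23.6
position: [0.6258, 0.0432, 0.0948]
tool_rot: [-2.33, -2.104, -0.061]
ft_force: [-7.2, 1.6, 19.4]
grip_width: 0.694
grip_force: 15.1
```

```bash
python3 st.py k14;  python3 asc.py k14_s.png 240 280 196 226
```

```text
23.6 [625.8  43.2  94.8] closing yaw 174.2 F [-7.2  1.6 19.4] open 60.4 q7 [ 0.11  0.43 -0.26  1.73  0.1   0.96 -0.28]
red ctr [596.  97.] edge yaw -6.0 len 77 [[559.0, 107.0], [635.0, 99.0], [634.0, 87.0], [557.0, 95.0]]
196 .........########.............########.y
197 ..........#######.............########.y
198 ..........#######..............########.
199 ..........#######................######.
200 ...........######................#######
201 ...........######................#######
202 ...........#####yyy..............#######
203 ............###yyyyyyy...........######.
204 ............##yyyYYYyyyyyy.......######.
205 ............#yyyYYYYYYYYyyyyy....######.
206 ............yyyYYYYYYYYYYYYyyyyyy.####..
207 ...........yyyYYYYYYYYYYYYYYYYyyyy#####.
208 ...........yyYYYYYYYYYYYYYYYYYYYyy####..
209 ..........yyYYYYYYYYYYYYYYYYYYYYyy####..
210 ..........yyYYYYYYYYYYYYYYYYYYYYyy####..
211 ..........yyyyyYYYYYYYYYYYYYYYYyyy####..
212 ..........yyyyyyyyyYYYYYYYYYYYYyy#####..
213 ..........yyyyyyyyyyyyYYYYYYYYyyy#####..
214 ..........yyyyyyyyyyyyyyyyYYYyyyy####...
215 ..........yyyyyyyyyyyyyyyyyyyyyyy.##....
216 RRR........yyyyyyyyyyyyyyyyyyyyyyyy.....
217 RRRRRR......yyyyyyyyyyyyyyyyyyyyyyy.....
218 RRRRRRRRR......yyyyyyyyyyyyyyyyyyyy.....
219 .RRRRRRRRRRR......yyyyyyyyyyyyyyy.......
220 W....RRRRRRRRRR.......yyyyyyyyyyy.......
221 WWWW....RRRRRRRRRRR......yyyyyyy........
222 WWWWWWWW...RRRRRRRRRRR......yyy.........
223 WWWWWWWWWWW....RRRRRRRRRRR..............
224 WWWWWWWWWWWWWW....RRRRRRRRRRR.RR........
225 WWWWWWWWWWWWWWWWWW...RRRRRRRRRRRR.......
```

It slid off the edge because I moved outward too soon. Retrying with more overlap and a straight descent.

Call:
send_rows(
  rows=[
    {"hand":50,"x":0,"y":0,"z":12,"roll":0},
    {"hand":50,"x":0,"y":0,"z":14,"roll":0},
    {"hand":50,"x":0,"y":8,"z":0,"roll":0},
    {"hand":50,"x":0,"y":8,"z":0,"roll":0},
    {"hand":50,"x":0,"y":0,"z":-4,"roll":0},
    {"hand":50,"x":0,"y":0,"z":-3,"roll":0},
    {"hand":50,"x":0,"y":0,"z":-3,"roll":0},
  ],
)

```text
time: 24.4
position: [0.6255, 0.0576, 0.1099]
tool_rot: [-2.331, -2.105, -0.057]
ft_force: [-2.9, -3.4, 8.9]
grip_width: 0.689
grip_force: 15.0
```

Call:
send_rows(
  rows=[
    {"hand":50,"x":0,"y":0,"z":-3,"roll":0},
    {"hand":50,"x":0,"y":0,"z":-3,"roll":0},
  ],
)

```text
time: 24.6
position: [0.6257, 0.0554, 0.1045]
tool_rot: [2.332, 2.102, 0.054]
ft_force: [-3.6, -6.3, 8.8]
grip_width: 0.687
grip_force: 15.1
```

```bash
python3 st.py k15;  python3 asc.py k15_s.png 240 280 196 226
```

```text
24.6 [625.7  55.4 104.5] closing yaw 174.1 F [-3.6 -6.3  8.8] open 59.8 q7 [ 0.09  0.43 -0.27  1.72  0.11  0.98 -0.31]
red ctr [1285.  951.] edge yaw 0.0 len 0 [[1285.0, 951.0], [1285.0, 951.0], [1285.0, 951.0], [1285.0, 951.0]]
196 ........#######.............#########...
197 ........#######..............########...
198 ........#######...............#######...
199 .........######................########.
200 .........######.................#######.
201 .........#####.yy..............########.
202 ..........###yyyyyyyy...........######..
203 ..........##yyyyyyyyyyy.........######..
204 ..........yyyyyyyyyyyyyyyy......######..
205 .........yyyyyyyyyyyyyyyyyyyyy..#####...
206 .........yyYYYyyyyyyyyyyyyyyyyyy#####...
207 .........yyYYyYYYYYYyyyyyyyyyyyy#####...
208 .........yyyyyyyyYYYYyyyyyyyyyyy#####...
209 .........yyyyyyyyyyyyYYYYyyyyyyy#####...
210 .........yyyyyyyyyyyyyYYYYYYyyyy#####...
211 .........yyyyyyyyyyyyyyyyyyyyyy.####....
212 ........yyyyyyyyyyyyyyyyyyyyyyy.####....
213 ........yyyyyyyyyyyyyyyyyyyyyyy.####....
214 ........yyyyyyyyyyyyyyyyyyyyyyy.###.....
215 ........yyyyyyyyyyyyyyyyyyyyyyyy.#......
216 RRR......yyyyyyyyyyyyyyyyyyyyyyyy.......
217 RRRRRRR.....yyyyyyyyyyyyyyyyyyyyy.......
218 RRRRRRRR.wwwww..yyyyyyyyyyyyyyyy........
219 .RRRRRRRR..wwwwww..yyyyyyyyyyyy.........
220 W....RRRRRR....wwwww...yyyyyy...........
221 WWWW....RRRRRRR...wwwwww..yy............
222 WWWWWWWW...RRRRRRR...wwwwww.............
223 WWWWWWWWWWW....RRRRRR....ww..R..........
224 WWWWWWWWWWWWWW....RRRRRRR..RRRR.........
225 WWWWWWWWWWWWWWWWWW...RRRRRRRRRRRRR......
```

Call:
send_rows(
  rows=[
    {"hand":50,"x":0,"y":0.5,"z":-3,"roll":0},
    {"hand":50,"x":0,"y":0,"z":-3,"roll":0},
    {"hand":50,"x":0,"y":0,"z":-3,"roll":0},
  ],
)

```text
time: 25.0
position: [0.6257, 0.0543, 0.0955]
tool_rot: [2.332, 2.1, 0.052]
ft_force: [-3.2, -8.6, 7.9]
grip_width: 0.692
grip_force: 15.0
```

```bash
python3 st.py k16;  python3 asc.py k16_s.png 240 280 196 226
```

```text
25.0 [625.7  54.3  95.5] closing yaw 174.0 F [-3.2 -8.6  7.9] open 60.2 q7 [ 0.09  0.44 -0.26  1.73  0.11  0.97 -0.31]
red ctr [1285.  951.] edge yaw 0.0 len 0 [[1285.0, 951.0], [1285.0, 951.0], [1285.0, 951.0], [1285.0, 951.0]]
196 ........#######.............###########.
197 ........#######..............#########..
198 ........#######..............#########..
199 ........#######..............########...
200 .........######..............########...
201 .........######................#######..
202 .........######.................#######.
203 ..........##.yyyyy..............#######.
204 ..........yyyyyyyyyyyy..........#######.
205 ..........yyyYYyyyyyyyyy........######..
206 ..........yyYYYYYYyyyyyyyyy.....######..
207 ..........yYYYYYYYYYYYyyyyyyyyy.#####...
208 ..........yYYYYYYYYYYYYYYyyyyyyy#####...
209 .........yyYYYYYYYYYYYYYYYYYyyyy#####...
210 .........yyYYYYYYYYYYYYYYYYYyyyy#####...
211 .........yYYYYYYYYYYYYYYYYYYYyyy#####...
212 .........yYYYYYYYYYYYYYYYYYYYyyy#####...
213 .........yYYYYYYYYYYYYYYYYYYyyyy#####...
214 .........yYYYYYYYYYYYYYYYYYYyyy.#####...
215 .........YYYYYYYYYYYYYYYYYYYyyy.####....
216 RR.......W..YYYYYYYYYYYYYYYYyyy.####....
217 RRRRRRR..WWWW...YYYYYYYYYYYYyyyy###.....
218 RRRRRRRR..WWWWWWW..YYYYYYYYyyyyyy.......
219 .RRRRRRRRR...WWWWWWW..YYYYYyyyyyy.......
220 W...RRRRRRRRR....WWWWWW...Yyyyyy........
221 WWWW....RRRRRRRRR...WWWWWWWw............
222 WWWWWWWW...RRRRRRRRR....WWwww...........
223 WWWWWWWWWWW....RRRRRRRR......R..........
224 WWWWWWWWWWWWWW....RRRRRRRRRRRRRR........
225 WWWWWWWWWWWWWWWWWW...RRRRRRRRRRRRR......
```

Now it tilts well. Next is rolling over the sill corner: outward and down.

Call:
send_rows(
  rows=[
    {"hand":50,"x":0,"y":-1,"z":-2.5,"roll":0},
    {"hand":50,"x":0,"y":-1.5,"z":-2.5,"roll":0},
    {"hand":50,"x":0,"y":-2.5,"z":-2,"roll":0},
    {"hand":50,"x":0,"y":-2.5,"z":-2,"roll":0},
    {"hand":50,"x":0,"y":-2.5,"z":-2,"roll":0},
  ],
)

```text
time: 25.6
position: [0.6258, 0.0495, 0.0864]
tool_rot: [-2.33, -2.104, -0.06]
ft_force: [-6.2, 0.1, 15.1]
grip_width: 0.689
grip_force: 15.0
```

```bash
python3 st.py k17;  python3 asc.py k17_s.png 240 280 196 226
```

```text
25.6 [625.8  49.5  86.4] closing yaw 174.2 F [-6.2  0.1 15.1] open 59.9 q7 [ 0.1   0.45 -0.26  1.73  0.11  0.95 -0.3 ]
red ctr [583. 102.] edge yaw -6.7 len 49 [[559.0, 108.0], [608.0, 102.0], [607.0, 97.0], [558.0, 103.0]]
196 ........########..............##########
197 ........########.............###########
198 ........########.............##########.
199 .........#######.............#########..
200 .........#######.............#########..
201 .........#######.............#########y.
202 ..........##.yyyy.............########..
203 ..........#.yyyyyyyy............#######.
204 ..........#yyYYYYYYyyyy.........########
205 ...........yyYYYYYYYYYyyyy.......#######
206 ...........yYYYYYYYYYYYYYYYyy....######.
207 ..........yyYYYYYYYYYYYYYYYYYYyy.#####..
208 ..........yyYYYYYYYYYYYYYYYYYYYyy#####..
209 ..........yYYYYYYYYYYYYYYYYYYYYyy#####..
210 ..........yYYYYYYYYYYYYYYYYYYYYyy#####..
211 .........yYYYYYYYYYYYYYYYYYYYYyyy#####..
212 .........yYYYYYYYYYYYYYYYYYYYYyy.#####..
213 ..........YYYYYYYYYYYYYYYYYYYYyy.#####..
214 .........WW...YYYYYYYYYYYYYYYyyy######..
215 .........WWWWWW..YYYYYYYYYYYYyyy######..
216 RR........wwWWWWWW...YYYYYYYYyyy#####...
217 RRRRRR.......wwWWWWWWW..YYYYyyyy#####...
218 RRRRRRRRRR......wwwWWWWWW...yyyy.###....
219 .RRRRRRRRRRRRRR....wwwWWWWWW..yyy##.....
220 W....RRRRRRRRRRRRR.....wwwWww...y.......
221 WWWW....RRRRRRRRRRRRRR....ww............
222 WWWWWWWW...RRRRRRRRRRRRRRR..............
223 WWWWWWWWWWW...RRRRRRRRRRRRRRRR..........
224 WWWWWWWWWWWWWW....RRRRRRRRRRRRRR........
225 WWWWWWWWWWWWWWWWWW...RRRRRRRRRRRR.......
```

Call:
send_rows(
  rows=[
    {"hand":50,"x":0,"y":-3,"z":-1,"roll":0},
    {"hand":50,"x":0,"y":-3,"z":-1.5,"roll":0},
    {"hand":50,"x":0,"y":-3,"z":-2,"roll":0},
    {"hand":50,"x":0,"y":-2,"z":-2,"roll":0},
  ],
)

```text
time: 26.1
position: [0.625, 0.0391, 0.0784]
tool_rot: [-2.328, -2.103, -0.059]
ft_force: [-4.7, 1.0, 9.9]
grip_width: 0.687
grip_force: 15.0
```

```bash
python3 st.py k18;  python3 asc.py k18_s.png 240 280 194 222
```

```text
26.1 [625.   39.1  78.4] closing yaw 174.2 F [-4.7  1.   9.9] open 59.7 q7 [ 0.12  0.45 -0.26  1.74  0.11  0.94 -0.28]
red ctr [603.  94.] edge yaw -6.0 len 96 [[556.0, 108.0], [652.0, 98.0], [650.0, 80.0], [554.0, 90.0]]
194 .....#########....................######
195 .......##########................#######
196 ..........#######...............########
197 ..........########.............#########
198 ..........########.............#########
199 ...........#####yy.............#########
200 ...........####yyyyyy..........#########
201 ...........###yyyYYYyyyyy......########.
202 ...........###yyYYYYYYYYyyyy....########
203 ............#yyYYYYYYYYYYYYyyyyy..######
204 ............#yyYYYYYYYYYYYYYYYYyyy.#####
205 ............yyYYYYYYYYYYYYYYYYYYYyy#####
206 ............yyYYYYYYYYYYYYYYYYYYYyy#####
207 ............yYYYYYYYYYYYYYYYYYYYYyy#####
208 ............yYYYYYYYYYYYYYYYYYYYYyy#####
209 .............YYYYYYYYYYYYYYYYYYYyyy#####
210 ...........WWW..YYYYYYYYYYYYYYYYyy.#####
211 ...........wWWWWWW..YYYYYYYYYYYYyy######
212 ...........wwwwWWWWWW..YYYYYYYYyyy######
213 ..............wwwwwWWWWW...YYYYyyy######
214 ..................wwwwWWWWWW..yyyy######
215 ...................y.wwwwWWWWW.yyy#####.
216 RRR...............yy......wwwwwyyy#####.
217 RRRRRR.............yy........w..yy#####.
218 RRRRRRRRRR...........yy....yy...yy####..
219 .RRRRRRRRRRRRRR........yy........y.##...
220 W....RRRRRRRRRRRRRR.....y...............
221 WWWW....RRRRRRRRRRRRRR..................
```

Well past balance. A bit more, then release.

Call:
send_rows(
  rows=[
    {"hand":50,"x":0,"y":-2.5,"z":-1.5,"roll":0},
    {"hand":50,"x":0,"y":-2,"z":-1.5,"roll":0},
    {"hand":87,"x":0,"y":0,"z":0,"roll":0},
    {"hand":87,"x":0,"y":0,"z":0,"roll":0},
    {"hand":87,"x":0,"y":0,"z":0,"roll":0},
    {"hand":87,"x":0,"y":0,"z":0,"roll":0},
  ],
)

```text
time: 26.8
position: [0.6257, 0.0335, 0.0742]
tool_rot: [-2.33, -2.104, -0.06]
ft_force: [-0.7, 0.1, -0.7]
grip_width: 0.953
grip_force: 0.0
```

Call:
send_rows(
  rows=[
    {"hand":87,"x":0,"y":0,"z":20,"roll":0},
    {"hand":87,"x":0,"y":0,"z":50,"roll":0},
    {"hand":87,"x":0,"y":-40,"z":45,"roll":0},
    {"hand":87,"x":0,"y":-40,"z":5,"roll":0},
    {"hand":87,"x":0,"y":-40,"z":0,"roll":0},
    {"hand":87,"x":0,"y":0,"z":0,"roll":0},
  ],
)

```text
time: 27.4
position: [0.6254, -0.0886, 0.1873]
tool_rot: [2.339, 2.091, 0.055]
ft_force: [-0.3, -1.0, -0.6]
grip_width: 0.998
grip_force: 0.0
```

```bash
python3 st.py k19;  python3 asc.py k19_s.png 240 285 194 222; python3 - <<'E'
from blk import *
blocks('wrist','w4.png',lo=400)
blocks('top')
E
```

```text
27.4 [625.4 -88.6 187.3] closing yaw 173.6 F [-0.3 -1.  -0.6] open 86.8 q7 [ 0.29  0.34 -0.21  1.64  0.05  1.14 -0.05]
red ctr [626.  91.] edge yaw -5.9 len 142 [[556.0, 108.0], [697.0, 93.0], [695.0, 74.0], [554.0, 89.0]]
194 .............................................
195 .............................................
196 .............................................
197 .............................................
198 .............................................
199 .............................................
200 ..................yyyyyy.....................
201 .................yyYYYYYyyyy.................
202 .................yYYYYYYYYYYyyyy.............
203 ................yYYYYYYYYYYYYYYYyyy..........
204 ...............yYYYYYYYYYYYYYYYYYYYyyy.......
205 ................YYYYYYYYYYYYYYYYYYYYYy.......
206 .............wWWW..YYYYYYYYYYYYYYYYYyy.......
207 ..............wWWWWWW..YYYYYYYYYYYYyyy.......
208 .................wwwWWWW..YYYYYYYYyyyy.......
209 ......................WWWWWW..YYYYyyyy.......
210 .............yyyYyyyy.....wWWWWW.yyyyy.......
211 .............yyyYYyyyyyyyyy...www.yyyy.......
212 .............yyyyYYyyyyyyyyyyyy.w.yyyy.......
213 ................YYYyyyyyyyyyyyy.w.yyyy.......
214 ..................yyyyyyyyyyyyy.w.yyyy.......
215 ..................yyyyyyyyyyyyy.w.yyyy.......
216 RRR................yyyyyyyyyyyy.w.yyyy.......
217 RRRRRR............yyyyyyyyyyyyy...yyy........
218 RRRRRRRRR..........yyyyyyyyyyyy...yy.........
219 .RRRRRRRRRRRRR........yyyyyyyyy...y..........
220 W....RRRRRRRRRRRR...............w............
221 WWWW....RRRRRRRRRRRRR......wwwwww............
wrist px [212, 31, 90, 57, 4924] ctr [625.  33.] yaw 174.2 LxS 58 35
wrist px [179, 320, 72, 45, 1316] ctr [ 563. -182.] yaw 173.1 LxS 58 44
top px [201, 151, 9, 18, 77] ctr [710. 230.] yaw 1.4 LxS 47 22
top px [272, 179, 13, 24, 262] ctr [623.  33.] yaw 175.2 LxS 63 29
```

```bash
python3 -c "
import cv2
im=cv2.imread('pics/k19_s.png'); print([im[v,u].tolist() for v,u in [(214,262),(217,265),(212,257),(215,274),(204,262),(207,258)]])
cv2.imwrite('pics/v1.png',cv2.resize(im[185:240,230:300],(763,600),interpolation=cv2.INTER_CUBIC))"
```

```text
[[0, 118, 148], [0, 118, 147], [70, 153, 175], [14, 76, 95], [0, 153, 194], [125, 167, 179]]
```

View pics/v1.png

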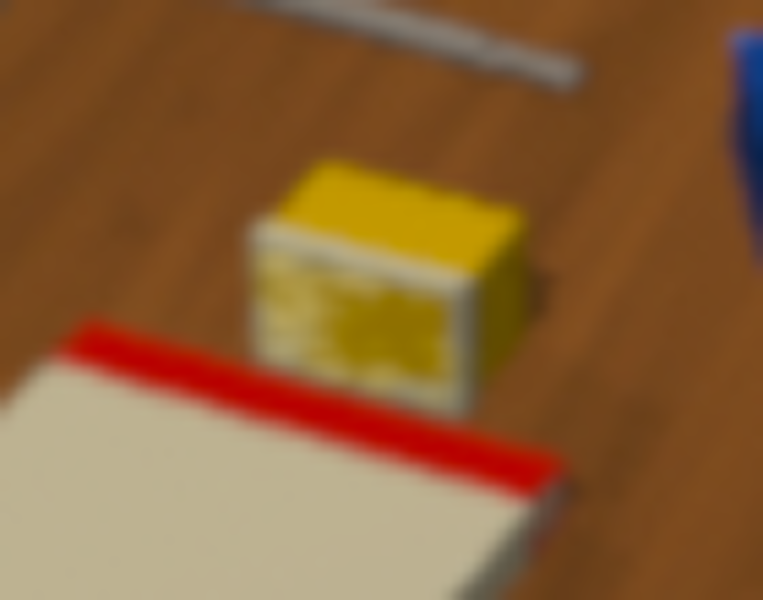

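Block_b's white pad now faces the tile (white-rimmed face at (360,320)); the tile hasn't moved. Second quarter turn, the same way.

Call:
send_rows(
  rows=[
    {"hand":87,"x":-1,"y":36,"z":0,"roll":0},
    {"hand":87,"x":-1,"y":36,"z":0,"roll":0},
    {"hand":87,"x":-1,"y":36,"z":0,"roll":0},
    {"hand":87,"x":0,"y":0,"z":-30,"roll":0},
    {"hand":87,"x":0,"y":0,"z":-30,"roll":0},
    {"hand":87,"x":0,"y":0,"z":0,"roll":0},
  ],
)

```text
time: 28.2
position: [0.6193, 0.0308, 0.1223]
tool_rot: [-2.322, -2.105, -0.05]
ft_force: [-0.4, 0.1, -1.7]
grip_width: 1.0
grip_force: 0.0
```

```bash
python3 st.py
```

```text
28.2 [619.3  30.8 122.3] closing yaw 174.4 F [-0.4  0.1 -1.7] open 87.0 q7 [ 0.14  0.39 -0.27  1.72  0.09  1.02 -0.25]
```

Call:
send_rows(
  force=15,
  rows=[
    {"hand":87,"x":3,"y":-7,"z":0,"roll":0},
    {"hand":87,"x":0,"y":0,"z":-15,"roll":0},
    {"hand":87,"x":0,"y":0,"z":-12,"roll":0},
    {"hand":87,"x":0,"y":0,"z":0,"roll":0},
    {"hand":50,"x":0,"y":0,"z":0,"roll":0},
    {"hand":50,"x":0,"y":0,"z":0,"roll":0},
    {"hand":50,"x":0,"y":0,"z":0,"roll":0},
    {"hand":50,"x":0,"y":0,"z":0,"roll":0},
    {"hand":50,"x":0,"y":0,"z":0,"roll":0},
  ],
)

```text
time: 29.1
position: [0.6258, 0.0216, 0.1003]
tool_rot: [-2.33, -2.105, -0.06]
ft_force: [-1.2, -0.7, 2.0]
grip_width: 0.686
grip_force: 15.0
```

```bash
python3 st.py
```

```text
29.1 [625.8  21.6 100.3] closing yaw 174.2 F [-1.2 -0.7  2. ] open 59.7 q7 [ 0.15  0.43 -0.26  1.73  0.1   0.97 -0.24]
```

Call:
send_rows(
  rows=[
    {"hand":87,"x":0,"y":0,"z":0,"roll":0},
    {"hand":87,"x":0,"y":0,"z":0,"roll":0},
    {"hand":87,"x":0,"y":2,"z":-6,"roll":0},
    {"hand":87,"x":0,"y":0,"z":0,"roll":0},
    {"hand":50,"x":0,"y":0,"z":0,"roll":0},
    {"hand":50,"x":0,"y":0,"z":0,"roll":0},
    {"hand":50,"x":0,"y":0,"z":0,"roll":0},
    {"hand":50,"x":0,"y":0,"z":0,"roll":0},
    {"hand":50,"x":0,"y":0,"z":0,"roll":0},
  ],
)

```text
time: 30.0
position: [0.6258, 0.0235, 0.094]
tool_rot: [-2.33, -2.105, -0.06]
ft_force: [0.2, -0.3, -0.0]
grip_width: 0.687
grip_force: 15.0
```

Call:
send_rows(
  rows=[
    {"hand":50,"x":0,"y":0,"z":12,"roll":0},
    {"hand":50,"x":0,"y":0,"z":14,"roll":0},
    {"hand":50,"x":0,"y":12,"z":0,"roll":0},
    {"hand":50,"x":0,"y":12,"z":0,"roll":0},
    {"hand":50,"x":0,"y":10,"z":0,"roll":0},
    {"hand":50,"x":0,"y":0,"z":0,"roll":0},
  ],
)

```text
time: 30.6
position: [0.6251, 0.0611, 0.1194]
tool_rot: [-2.324, -2.108, -0.061]
ft_force: [-0.0, 0.2, -0.9]
grip_width: 0.69
grip_force: 15.0
```

```bash
python3 st.py k20;  python3 asc.py k20_s.png 240 285 192 224
```

```text
30.6 [625.1  61.1 119.4] closing yaw 174.4 F [-0.   0.2 -0.9] open 60.1 q7 [ 0.1   0.41 -0.28  1.71  0.1   1.01 -0.31]
red ctr [1285.  951.] edge yaw 0.0 len 0 [[1285.0, 951.0], [1285.0, 951.0], [1285.0, 951.0], [1285.0, 951.0]]
192 .......#######..............#########.....###
193 .......#######..............#########......##
194 .......#######................#######.....###
195 ........######.................#######....###
196 ........######.................#######.....##
197 ........######.................#######.....##
198 ........######.................#######.....##
199 ........####.yyyyyy............#######.....##
200 .........##.yyyyyyyyyy.........######........
201 .........#.yyYYYYYYyyyyyy......######........
202 .........yyyYYYYYYYYYYYYyyyyy...#####........
203 .........yyYYYYYYYYYYYYYYYYYYyyy#####........
204 .........yYYYYYYYYYYYYYYYYYYYYyy####.........
205 ........w...YYYYYYYYYYYYYYYYYYyy####.........
206 .......wwWWWW..YYYYYYYYYYYYYYYyy####.........
207 ........wwwWWWWWW..YYYYYYYYYYyy.####.........
208 .............wwwWWWWW..YYYYYYyy#####.........
209 ........w........wwwWWWW..YYyyy####..........
210 .....................wwwWWW.yyy###...........
211 ......................wwwwwwyyy###...........
212 .......................wwwwwyyyy.............
213 ...............w.......WWww.yyyyy............
214 ...............wwww......ww.yyyyyy...........
215 ........ww......wwww......wwyyyyy............
216 RRR.....wwwwwwwwwwww......w.yyyyy............
217 RRRRRRR..wwwwwww..........w.yyyy.............
218 RRRRRRRR...wwwwww.........w..yy..............
219 .RRRRRRRRRR..............www.y...............
220 W....RRRRRRRRRR..........www.................
221 WWWW....RRRRRRRRRR.......ww..................
222 WWWWWWWW...RRRRRRRRRR.....w..................
223 WWWWWWWWWWW....RRRRRRRRRRR.RR................
```

Call:
send_rows(
  rows=[
    {"hand":50,"x":0,"y":0,"z":-4,"roll":0},
    {"hand":50,"x":0,"y":0,"z":-3,"roll":0},
    {"hand":50,"x":0,"y":0,"z":-3,"roll":0},
    {"hand":50,"x":0,"y":0,"z":-3,"roll":0},
    {"hand":50,"x":0,"y":0,"z":-3,"roll":0},
    {"hand":50,"x":0,"y":0,"z":-3,"roll":0},
    {"hand":50,"x":0,"y":0,"z":-3,"roll":0},
    {"hand":50,"x":0,"y":0,"z":-3,"roll":0},
  ],
)

```text
time: 31.5
position: [0.626, 0.0524, 0.0958]
tool_rot: [2.332, 2.1, 0.053]
ft_force: [-3.5, -8.1, 8.3]
grip_width: 0.684
grip_force: 15.0
```

```bash
python3 st.py k21;  python3 asc.py k21_s.png 240 280 196 224
```

```text
31.5 [626.   52.4  95.8] closing yaw 174.0 F [-3.5 -8.1  8.3] open 59.5 q7 [ 0.1   0.44 -0.27  1.73  0.11  0.97 -0.31]
red ctr [579. 104.] edge yaw 0.3 len 3 [[578.0, 104.0], [578.0, 104.0], [580.0, 104.0], [580.0, 104.0]]
196 ........#######..............#########..
197 ........#######..............#########..
198 ........########.............#########..
199 .........#######.............########...
200 .........#######..............########..
201 .........#######................#######.
202 ..........#####.................#######.
203 ..............yyyyyy............#######.
204 ..........www..yyyyyyyy.........#######.
205 ..........wwwww..yyyyyyyy.......######..
206 ..........wWWWWWww...yyyyyyyy...######..
207 ..........wWWWWWWwwwww..yyyyyyyy#####...
208 .........wWWWWWWWWWWWWWwww..yyyy.####...
209 .........wWWWWWWWWWWWWWWWWWww.yy.####...
210 .........wWWWWWWWWWWWWWWWWWWww.y#####...
211 .........wWWWWWWWWWWWWWWWWWWww.y#####...
212 .........WWWWWWWWWWWWWWWWWWWww.y#####...
213 ........wWWWWWWWWWWWWWWWWWWWww.y#####...
214 ........wWWWWWWWWWWWWWWWWWWWwwyy#####...
215 ........wWWWWWWWWWWWWWWWWWWWw.yy####....
216 RRR.....WWWWWWWWWWWWWWWWWWWww.yy###.....
217 RRRRRRR.WWWWWWWWWWWWWWWWWWWww.yy.#......
218 RRRRRRRR..WWWWWWWWWWWWWWWWWwwyyyy.......
219 .RRRRRRRR....WWWWWWWWWWWWWWw.yyyy.......
220 W....RRRRRRRR...WWWWWWWWWWWw.yyyy.......
221 WWWW....RRRRRRRR....WWWWWWww.yyy........
222 WWWWWWWW...RRRRRRRR....wwWww............
223 WWWWWWWWWWW...RRRRRRRRR.................
```

The white pad is turning up. I'll continue with the same roll-over as before and release.

Call:
send_rows(
  rows=[
    {"hand":50,"x":0,"y":-1,"z":-2.5,"roll":0},
    {"hand":50,"x":0,"y":-1.5,"z":-2.5,"roll":0},
    {"hand":50,"x":0,"y":-2.5,"z":-2,"roll":0},
    {"hand":50,"x":0,"y":-2.5,"z":-2,"roll":0},
    {"hand":50,"x":0,"y":-2.5,"z":-2,"roll":0},
    {"hand":50,"x":0,"y":-3,"z":-1,"roll":0},
    {"hand":50,"x":0,"y":-3,"z":-1.5,"roll":0},
    {"hand":50,"x":0,"y":-3,"z":-2,"roll":0},
    {"hand":50,"x":0,"y":-2,"z":-2,"roll":0},
  ],
)

```text
time: 32.5
position: [0.6252, 0.0374, 0.0784]
tool_rot: [-2.329, -2.103, -0.06]
ft_force: [-4.7, 1.9, 9.0]
grip_width: 0.686
grip_force: 15.0
```

Call:
send_rows(
  rows=[
    {"hand":50,"x":0,"y":-2.5,"z":-1.5,"roll":0},
    {"hand":50,"x":0,"y":-2,"z":-1.5,"roll":0},
    {"hand":50,"x":0,"y":0,"z":0,"roll":0},
  ],
)

```text
time: 32.8
position: [0.6252, 0.0331, 0.0748]
tool_rot: [-2.329, -2.103, -0.06]
ft_force: [-3.7, 2.1, 6.3]
grip_width: 0.687
grip_force: 15.0
```

```bash
python3 st.py k22;  python3 asc.py k22_s.png 240 285 194 224
```

```text
32.8 [625.2  33.1  74.8] closing yaw 174.2 F [-3.7  2.1  6.3] open 59.8 q7 [ 0.13  0.46 -0.26  1.74  0.11  0.93 -0.27]
red ctr [612.  92.] edge yaw -6.2 len 116 [[556.0, 108.0], [671.0, 95.0], [669.0, 76.0], [554.0, 89.0]]
194 ......##########..................###########
195 ........#########................############
196 ..........#########.............#############
197 ...........########.............#############
198 ...........#####...............###########.##
199 ...........####................##########y..#
200 ............###.yYY.............########.....
201 ............##..YYYY......y.....########.....
202 ............#.w.YYYY....YYYy.y...#######.....
203 ..............w.YYYYYYYYYYYYYY.....#######...
204 .............w..YYYYYYYYYYYYYY..Y...######...
205 .................YY...YYYYYYYY......#####....
206 ..................Y.WW........YYY...#####....
207 .................YY..WWWWWWWWW....w.####.....
208 ...........W.WW..YY..WWWWWWWWWWW.w.#####.....
209 ...........WWWWW....WWWWWWWWWWWWWw.#####.....
210 ...........wwWWWWWWWWWWWWWWWWWWWww.#####.....
211 ............wwwwWWWWWWWWWWWWWWWWw.y#####.....
212 ............y..wwwwWWWWWWWWWWWWwwyy#####.....
213 ............yyyy..wwwwwWWWWWWWww.yy#####.....
214 .............yyyyyyy..wwwwWWWWw.yyy#####.....
215 .............yyyyyyyyyy..wwwwww.yyy#####.....
216 RR...........yyyyyyyyyyyyy..ww.yyyy#####.....
217 RRRRRR........yyyyyyyyyyyyyyyyyyyy.####......
218 RRRRRRRRRR.......yyyyyyyyyyyyyyyyy.###.......
219 .RRRRRRRRRRRR.......yyyyyyyyyyyyyy.##........
220 W....RRRRRRRRRRR........yyyyyyyyy............
221 WWWW....RRRRRRRRRRRR......yyyyyyy............
222 WWWWWWWW...RRRRRRRRRRRRR......yy.............
223 WWWWWWWWWWW....RRRRRRRRRRR...................
```

White is up. I'll release, regrip by the ends at mid-height, and lift.

Call:
send_rows(
  rows=[
    {"hand":87,"x":0,"y":0,"z":1,"roll":0},
    {"hand":87,"x":0,"y":0,"z":1,"roll":0},
    {"hand":87,"x":0,"y":0,"z":1,"roll":0},
    {"hand":87,"x":0,"y":1.5,"z":1,"roll":0},
    {"hand":87,"x":0,"y":0,"z":0,"roll":0},
    {"hand":50,"x":0,"y":0,"z":0,"roll":0},
    {"hand":50,"x":0,"y":0,"z":0,"roll":0},
    {"hand":50,"x":0,"y":0,"z":0,"roll":0},
    {"hand":50,"x":0,"y":0,"z":0,"roll":0},
    {"hand":50,"x":0,"y":0,"z":0,"roll":0},
  ],
)

```text
time: 33.9
position: [0.6257, 0.0335, 0.0783]
tool_rot: [-2.33, -2.105, -0.06]
ft_force: [-0.2, -0.6, 0.3]
grip_width: 0.689
grip_force: 15.0
```

```bash
python3 st.py k23;  python3 asc.py k23_s.png 240 285 196 224
```

```text
33.9 [625.7  33.5  78.3] closing yaw 174.2 F [-0.2 -0.6  0.3] open 59.9 q7 [ 0.13  0.45 -0.26  1.74  0.11  0.93 -0.27]
red ctr [610.  93.] edge yaw -5.6 len 110 [[556.0, 107.0], [666.0, 97.0], [663.0, 78.0], [554.0, 89.0]]
196 ..........#########.............#############
197 ...........########............##########..##
198 ...........#######.............#########....#
199 ...........#######.............#########.....
200 ...........######yyyyyy........#########.....
201 ............####.yyyYyy..w......########.....
202 ............###.w.YYYY....www.....#######....
203 ............##.ww...........Ww.....#######...
204 ..............ww...........WWW.....#######...
205 ..............w.YYY..W.....WWWWWW.y######....
206 .............ww.YYYY....YY..WWWWW..#####.....
207 .............www.......YYYY.WWWWWw..####.....
208 ..............wwwwwwwW.........WWw.#####.....
209 .............yyy..wwwwwwWWW..YY..w.#####.....
210 .............yyyyyyy.wwwwwww.YYY.w.#####.....
211 .............yyyyyyyyyy..wwwww.ww..#####.....
212 .............yyyyyyyyyyyyyy..www...#####.....
213 .............yyyyyyyyyyyyyyyyyyyyy.#####.....
214 .............yyyyyyyyyyyyyyyyyyyyy.#####.....
215 ..............yyyyyyyyyyyyyyyyyyyy.####......
216 RRR...........yyyyyyyyyyyyyyyyyyyy.####......
217 RRRRRR........yyyyyyyyyyyyyyyyyyyy.###.......
218 RRRRRRRRRR.......yyyyyyyyyyyyyyyyyy##........
219 .RRRRRRRRRRRR.......yyyyyyyyyyyyyyy..........
220 W....RRRRRRRRRRR........yyyyyyyyyy...........
221 WWWW....RRRRRRRRRRRR.......yyyyyy............
222 WWWWWWWW...RRRRRRRRRRRRR.......y.............
223 WWWWWWWWWWW....RRRRRRRRRRRR..................
```

Call:
send_rows(
  rows=[
    {"hand":50,"x":0,"y":0,"z":25,"roll":0},
    {"hand":50,"x":0,"y":0,"z":25,"roll":0},
    {"hand":50,"x":3,"y":35,"z":0,"roll":0},
    {"hand":50,"x":3,"y":35,"z":0,"roll":0},
    {"hand":50,"x":3,"y":35,"z":0,"roll":0},
    {"hand":50,"x":0,"y":31,"z":0,"roll":0},
    {"hand":50,"x":0,"y":0,"z":0,"roll":0},
    {"hand":50,"x":0,"y":0,"z":0,"roll":0},
  ],
)

```text
time: 34.8
position: [0.6342, 0.1706, 0.128]
tool_rot: [-2.327, -2.107, -0.059]
ft_force: [1.1, -0.4, -0.3]
grip_width: 0.693
grip_force: 15.0
```

```bash
python3 st.py
```

```text
34.8 [634.2 170.6 128. ] closing yaw 174.3 F [ 1.1 -0.4 -0.3] open 60.3 q7 [-0.05  0.46 -0.31  1.63  0.14  1.05 -0.49]
```

Call:
send_rows(
  rows=[
    {"hand":50,"x":0,"y":0,"z":-15,"roll":0},
    {"hand":50,"x":0,"y":0,"z":-10,"roll":0},
    {"hand":50,"x":0,"y":0,"z":-4,"roll":0},
    {"hand":50,"x":0,"y":0,"z":-2,"roll":0},
    {"hand":50,"x":0,"y":0,"z":0,"roll":0},
  ],
)

```text
time: 35.3
position: [0.6348, 0.1691, 0.097]
tool_rot: [-2.331, -2.104, -0.06]
ft_force: [-0.0, 1.5, -1.0]
grip_width: 0.693
grip_force: 15.0
```

Call:
send_rows(
  rows=[
    {"hand":75,"x":0,"y":0,"z":0,"roll":0},
    {"hand":87,"x":0,"y":0,"z":0,"roll":0},
    {"hand":87,"x":0,"y":0,"z":0,"roll":0},
    {"hand":87,"x":0,"y":0,"z":15,"roll":0},
    {"hand":87,"x":0,"y":0,"z":40,"roll":0},
    {"hand":87,"x":0,"y":-30,"z":40,"roll":0},
    {"hand":87,"x":0,"y":-50,"z":0,"roll":0},
    {"hand":87,"x":-10,"y":-50,"z":0,"roll":0},
    {"hand":87,"x":-10,"y":-50,"z":0,"roll":0},
    {"hand":87,"x":-10,"y":-50,"z":0,"roll":0},
  ],
)

```text
time: 36.3
position: [0.6051, -0.0593, 0.1941]
tool_rot: [2.33, 2.105, 0.063]
ft_force: [-0.7, -0.5, 0.9]
grip_width: 1.0
grip_force: 0.0
```

```bash
python3 st.py k24;  python3 asc.py k24_s.png 225 290 200 260; python3 - <<'E'
from blk import *
blocks('wrist','w5.png',lo=300)
blocks('top')
E
```

```text
36.3 [605.1 -59.3 194.1] closing yaw 174.2 F [-0.7 -0.5  0.9] open 87.0 q7 [ 0.26  0.29 -0.23  1.7   0.04  1.13 -0.08]
red ctr [626.  91.] edge yaw -5.9 len 142 [[556.0, 108.0], [697.0, 93.0], [695.0, 74.0], [554.0, 89.0]]
200 .................................................................
201 .................................................................
202 .................................................................
203 .................................................................
204 .................................................................
205 .................................................................
206 .................................................................
207 .................................................................
208 .................................................................
209 .................................................................
210 .................................................................
211 .................................................................
212 .................................
[... 2894 characters left out ...]
........
254 .............................wwWWWww.............................
255 .............................wwWWww..............................
256 .............................wwWww...............................
257 .............................wwww................................
258 .............................wwww................................
259 .............................wwww................................
wrist px [249, 338, 29, 14, 305] ctr [ 580. -183.] yaw 172.2 LxS 24 13
wrist px [209, 349, 44, 16, 529] ctr [ 550. -191.] yaw 172.3 LxS 37 16
top px [201, 152, 9, 18, 69] ctr [707. 230.] yaw 1.4 LxS 47 22
top px [368, 204, 11, 25, 153] ctr [ 555. -218.] yaw 3.6 LxS 64 26
```

Block_b is on the tile with its white face up, and the tile is unmoved. Now the second block: I'll view it with the wrist camera from its right side.

Call:
send_rows(
  rows=[
    {"hand":87,"x":-16,"y":-45,"z":0,"roll":-3},
    {"hand":87,"x":-16,"y":-45,"z":0,"roll":-3},
    {"hand":87,"x":-16,"y":-45,"z":0,"roll":-3},
    {"hand":87,"x":-16,"y":-45,"z":0,"roll":-3},
    {"hand":87,"x":-16,"y":-45,"z":0,"roll":-3},
    {"hand":87,"x":-16,"y":-45,"z":0,"roll":0},
    {"hand":87,"x":0,"y":0,"z":0,"roll":0},
  ],
)

```text
time: 37.2
position: [0.5065, -0.3344, 0.1932]
tool_rot: [2.587, 1.768, 0.055]
ft_force: [-0.1, -0.1, 0.2]
grip_width: 1.001
grip_force: 0.0
```

```bash
python3 st.py; python3 - <<'E'
from blk import *
blocks('wrist','w6.png',lo=300)
blocks('top')
E
```

```text
37.2 [ 506.5 -334.4  193.2] closing yaw 158.7 F [-0.1 -0.1  0.2] open 87.1 q7 [ 0.58  0.28 -0.03  1.7  -0.02  1.14  0.19]
wrist px [231, 0, 90, 51, 4455] ctr [ 557. -209.] yaw 159.1 LxS 59 31
top px [199, 164, 9, 31, 100] ctr [657. 234.] yaw 1.3 LxS 82 22
top px [360, 203, 19, 26, 286] ctr [ 555. -205.] yaw 160.0 LxS 63 31
```

Call:
send_rows(
  rows=[
    {"hand":87,"x":15,"y":42,"z":0,"roll":0},
    {"hand":87,"x":15,"y":42,"z":0,"roll":0},
    {"hand":87,"x":15,"y":38,"z":0,"roll":0},
    {"hand":87,"x":0,"y":0,"z":-30,"roll":0},
    {"hand":87,"x":0,"y":0,"z":-30,"roll":0},
    {"hand":87,"x":0,"y":0,"z":0,"roll":0},
  ],
)

```text
time: 37.9
position: [0.5529, -0.2006, 0.1286]
tool_rot: [-2.578, -1.789, -0.054]
ft_force: [-0.7, -1.5, -0.3]
grip_width: 0.999
grip_force: 0.0
```

```bash
python3 st.py
```

```text
37.9 [ 552.9 -200.6  128.6] closing yaw 159.5 F [-0.7 -1.5 -0.3] open 86.9 q7 [ 0.42  0.32 -0.12  1.8   0.01  1.01 -0.05]
```

Call:
send_rows(
  force=15,
  rows=[
    {"hand":87,"x":0,"y":-6,"z":-20,"roll":0},
    {"hand":87,"x":0,"y":0,"z":-20,"roll":0},
    {"hand":87,"x":0,"y":0,"z":-10,"roll":0},
    {"hand":87,"x":0,"y":0,"z":0,"roll":0},
    {"hand":87,"x":0,"y":0,"z":0,"roll":0},
  ],
)

```text
time: 38.4
position: [0.5553, -0.2109, 0.0835]
tool_rot: [2.581, 1.782, 0.062]
ft_force: [0.8, -0.7, 0.1]
grip_width: 1.002
grip_force: 0.0
```

```bash
python3 st.py
```

```text
38.4 [ 555.3 -210.9   83.5] closing yaw 159.2 F [ 0.8 -0.7  0.1] open 87.2 q7 [ 0.43  0.38 -0.11  1.82  0.01  0.91 -0.05]
```

Call:
send_rows(
  rows=[
    {"hand":50,"x":-1,"y":1,"z":-4,"roll":0},
    {"hand":50,"x":0,"y":0,"z":0,"roll":0},
    {"hand":50,"x":0,"y":0,"z":0,"roll":0},
    {"hand":50,"x":0,"y":0,"z":0,"roll":0},
    {"hand":50,"x":0,"y":0,"z":0,"roll":0},
    {"hand":50,"x":0,"y":0,"z":30,"roll":0},
    {"hand":50,"x":0,"y":0,"z":35,"roll":0},
    {"hand":50,"x":5,"y":5,"z":0,"roll":8},
    {"hand":50,"x":5,"y":13,"z":0,"roll":8},
  ],
)

```text
time: 39.3
position: [0.5638, -0.1942, 0.1449]
tool_rot: [2.308, 2.128, 0.061]
ft_force: [-0.0, -0.3, -1.7]
grip_width: 0.693
grip_force: 15.0
```

Call:
send_rows(
  rows=[
    {"hand":50,"x":5,"y":13,"z":0,"roll":8.5},
    {"hand":50,"x":5,"y":13,"z":0,"roll":8.5},
    {"hand":50,"x":5,"y":13,"z":0,"roll":8.5},
    {"hand":50,"x":5,"y":13,"z":0,"roll":8.5},
    {"hand":50,"x":5,"y":13,"z":0,"roll":8.5},
    {"hand":50,"x":5,"y":13,"z":0,"roll":8.5},
    {"hand":50,"x":5,"y":13,"z":0,"roll":8.5},
    {"hand":50,"x":5,"y":13,"z":0,"roll":8.5},
  ],
)

```text
time: 40.1
position: [0.6033, -0.0882, 0.1431]
tool_rot: [-0.714, -3.035, -0.048]
ft_force: [0.5, 0.2, -0.4]
grip_width: 0.695
grip_force: 15.0
```

Call:
send_rows(
  rows=[
    {"hand":50,"x":4,"y":13,"z":0,"roll":8.5},
    {"hand":50,"x":4,"y":13,"z":0,"roll":8.5},
    {"hand":50,"x":4,"y":13,"z":0,"roll":8.5},
    {"hand":50,"x":4,"y":13,"z":0,"roll":8.5},
    {"hand":50,"x":0,"y":13,"z":0,"roll":8.5},
    {"hand":50,"x":0,"y":13,"z":0,"roll":8.5},
    {"hand":50,"x":0,"y":13,"z":0,"roll":8.5},
    {"hand":50,"x":0,"y":13,"z":0,"roll":6},
    {"hand":50,"x":0,"y":0,"z":0,"roll":0},
  ],
)

```text
time: 41.0
position: [0.619, 0.0182, 0.1432]
tool_rot: [1.034, -2.929, -0.024]
ft_force: [-0.1, 0.4, -0.6]
grip_width: 0.69
grip_force: 15.0
```

```bash
python3 st.py k25
```

```text
41.0 [619.   18.2 143.2] closing yaw 128.9 F [-0.1  0.4 -0.6] open 60.0 q7 [ 0.41  0.46 -0.61  1.65  0.27  1.16  1.98]
red ctr [626.  91.] edge yaw -6.1 len 142 [[556.0, 107.0], [697.0, 92.0], [695.0, 74.0], [554.0, 89.0]]
```

Call:
send_rows(
  rows=[
    {"hand":50,"x":0,"y":0,"z":-25,"roll":0},
    {"hand":50,"x":0,"y":0,"z":-22,"roll":0},
    {"hand":50,"x":0,"y":0,"z":-10,"roll":0},
    {"hand":50,"x":0,"y":0,"z":-5,"roll":0},
    {"hand":50,"x":0,"y":0,"z":0,"roll":0},
    {"hand":87,"x":0,"y":0,"z":0,"roll":0},
    {"hand":87,"x":0,"y":0,"z":0,"roll":0},
    {"hand":87,"x":0,"y":0,"z":0,"roll":0},
    {"hand":87,"x":0,"y":0,"z":25,"roll":0},
    {"hand":87,"x":0,"y":0,"z":35,"roll":0},
  ],
)

```text
time: 42.1
position: [0.618, 0.0153, 0.1404]
tool_rot: [1.027, -2.927, -0.024]
ft_force: [0.4, -0.5, 1.1]
grip_width: 0.985
grip_force: 0.0
```

Call:
send_rows(
  rows=[
    {"hand":87,"x":0,"y":0,"z":0,"roll":-8.57},
    {"hand":87,"x":0,"y":0,"z":0,"roll":-8.57},
    {"hand":87,"x":0,"y":0,"z":0,"roll":-8.57},
    {"hand":87,"x":0,"y":0,"z":0,"roll":-8.57},
    {"hand":87,"x":0,"y":0,"z":0,"roll":-8.57},
    {"hand":87,"x":0,"y":0,"z":0,"roll":-8.57},
    {"hand":87,"x":0,"y":0,"z":0,"roll":-8.57},
    {"hand":87,"x":0,"y":0,"z":0,"roll":-8.57},
    {"hand":87,"x":0,"y":0,"z":0,"roll":-8.57},
    {"hand":87,"x":0,"y":0,"z":0,"roll":-8.57},
  ],
)

```text
time: 43.1
position: [0.6196, 0.0156, 0.1419]
tool_rot: [-1.255, -2.862, -0.054]
ft_force: [-0.1, -0.4, 0.0]
grip_width: 1.0
grip_force: 0.0
```

Call:
send_rows(
  rows=[
    {"hand":87,"x":0,"y":0,"z":0,"roll":-8.57},
    {"hand":87,"x":0,"y":0,"z":0,"roll":-8.57},
    {"hand":87,"x":0,"y":0,"z":0,"roll":-8.57},
    {"hand":87,"x":0,"y":0,"z":0,"roll":-8.57},
    {"hand":87,"x":0,"y":0,"z":0,"roll":-8.57},
    {"hand":87,"x":0,"y":0,"z":0,"roll":-8.57},
    {"hand":87,"x":0,"y":0,"z":0,"roll":-8.57},
    {"hand":87,"x":0,"y":0,"z":0,"roll":-8.57},
    {"hand":87,"x":0,"y":0,"z":0,"roll":-8.57},
    {"hand":87,"x":0,"y":0,"z":0,"roll":-8.57},
  ],
)

```text
time: 44.1
position: [0.6195, 0.0157, 0.142]
tool_rot: [2.871, 1.247, 0.059]
ft_force: [-1.1, 0.1, -0.5]
grip_width: 1.001
grip_force: 0.0
```

```bash
python3 st.py k26; python3 asc.py k26_s.png 240 295 192 224; python3 -c "
from blk import *
blocks('top')"
```

```text
44.1 [619.5  15.7 142. ] closing yaw 136.9 F [-1.1  0.1 -0.5] open 87.1 q7 [ 0.03  0.35 -0.11  1.73  0.04  1.03 -0.85]
red ctr [625.  92.] edge yaw -5.3 len 141 [[556.0, 107.0], [696.0, 94.0], [694.0, 77.0], [554.0, 91.0]]
192 ..................................########.............
193 ..................................#######..............
194 ..................................#######..............
195 ................................y.#######..............
196 ...........................yyyyyyy.######..............
197 .........................yYYYYYYYyy######..............
198 ......................wW.YYYYYYYYyy######..............
199 .....................wwW.YYYYYYYYyy######..............
200 ......................wWW.YYYYYYYy.######..............
201 ......................wwW.YYYYYYYyyyyyy................
202 ......................wwWW.YYYYYYyyyyyy................
203 ......................wwwW.YYYYYYYYYYyyy...............
204 ......................wwwWW.YYYYYYYYYyyy...............
205 ......................wwwwWW.YYYYYYYyyyyy..............
206 ......................wwwwWW.YYYY
[... 408 characters left out ...]
....wwww.yyyyyyyyyyy..............
214 .........................wwwwwyyyyyyyyyyy..............
215 .........................wwwwwyyyyyyyyyyy..............
216 RRR.......................www.yyyyyyyyyyy..............
217 RRRRRR.....................wwwyyyyyyyyyy...............
218 RRRRRRRRRR.................wwwyyyyyyy..................
219 .RRRRRRRRRRRR...............ww.yy......................
220 .....RRRRRRRRRRR.......................................
221 ........RRRRRRRRRRRR...................................
222 YYY........RRRRRRRRRRRRR...............................
223 YYYYYYY........RRRRRRRRRRRR............................
top px [202, 144, 10, 20, 79] ctr [728. 228.] yaw 174.6 LxS 54 22
```

Call:
send_rows(
  rows=[
    {"hand":87,"x":0,"y":0,"z":-20,"roll":-8},
    {"hand":87,"x":-1,"y":0,"z":-25,"roll":0},
    {"hand":87,"x":0,"y":0,"z":-17,"roll":0},
    {"hand":87,"x":0,"y":0,"z":0,"roll":0},
    {"hand":50,"x":0,"y":0,"z":0,"roll":0},
    {"hand":50,"x":0,"y":0,"z":0,"roll":0},
    {"hand":50,"x":0,"y":0,"z":0,"roll":0},
    {"hand":50,"x":0,"y":0,"z":0,"roll":0},
    {"hand":50,"x":0,"y":0,"z":0,"roll":0},
    {"hand":50,"x":0,"y":0,"z":12,"roll":0},
  ],
)

```text
time: 45.25
position: [0.6171, 0.0154, 0.0903]
tool_rot: [2.946, 1.052, 0.051]
ft_force: [-0.2, 0.4, -0.5]
grip_width: 0.691
grip_force: 15.0
```

Call:
send_rows(
  rows=[
    {"hand":50,"x":0,"y":0,"z":5,"roll":7.5},
    {"hand":50,"x":0,"y":0,"z":0,"roll":7.5},
    {"hand":50,"x":0,"y":0,"z":0,"roll":7.5},
    {"hand":50,"x":0,"y":0,"z":0,"roll":7.5},
    {"hand":50,"x":0,"y":0,"z":0,"roll":7.5},
    {"hand":50,"x":0,"y":0,"z":0,"roll":7.5},
    {"hand":50,"x":0,"y":0,"z":0,"roll":0},
    {"hand":50,"x":0,"y":0,"z":0,"roll":0},
  ],
)

```text
time: 46.05
position: [0.6184, 0.0152, 0.0968]
tool_rot: [-2.332, -2.103, -0.06]
ft_force: [-0.6, 0.0, -1.2]
grip_width: 0.693
grip_force: 15.0
```

```bash
python3 st.py k27; python3 asc.py k27_s.png 240 295 192 224
```

```text
46.05 [618.4  15.2  96.8] closing yaw 174.1 F [-0.6  0.  -1.2] open 60.3 q7 [ 0.14  0.41 -0.23  1.75  0.08  0.96 -0.23]
red ctr [626.  91.] edge yaw -5.9 len 142 [[556.0, 107.0], [698.0, 93.0], [695.0, 74.0], [554.0, 89.0]]
192 ................######.yyyyyyy.......########......####
193 ................#####.yyyyyyyyyyy.....#######......####
194 .................####yyYYYYYyyyyyyyyyy.#######.....####
195 .................###yyYYYYYYYYYYyyyyyyyy######.....####
196 .................#..yYYYYYYYYYYYYYyyyyyy######.....####
197 ...................w..YYYYYYYYYYYYYYYYyy######.....####
198 ..................wwwWWW..YYYYYYYYYYYYyy######......##.
199 ..................wwwwwwWWW..YYYYYYYYYyy#####..........
200 ..................wwwwwwwwwwWWW..YYYYYyy####...........
201 ...................wwwwwwwwwwwwWWWW..Yyy####...........
202 ...................wwwwwwwwwwwwwwwwWW..y####...........
203 ..................wwwwwwwwwwwwwwwwwwww.#####...........
204 ..................wwwwwwwwwwwwwwwwwwww.#####...........
205 ..................wwwwwwwwwwwwwwwwwww..#####...........
206 ..................wwwwwwwwwwwwww
[... 343 characters left out ...]
.............wwwwwwwwww.................
213 ................................wwwww..................
214 ....................................w..................
215 .......................................................
216 RR.....................................................
217 RRRRRR.................................................
218 RRRRRRRRRR.............................................
219 .RRRRRRRRRRRR..........................................
220 .....RRRRRRRRRRR.......................................
221 ........RRRRRRRRRRRR...................................
222 YYY........RRRRRRRRRRRRR...............................
223 YYYYYYY........RRRRRRRRRRRR............................
```

The white side faces the tile. I'll set the block down, regrip high on the outer side, and lift it to the edge.

Call:
send_rows(
  rows=[
    {"hand":50,"x":0,"y":0,"z":-10,"roll":0},
    {"hand":50,"x":0,"y":0,"z":-8,"roll":0},
    {"hand":87,"x":0,"y":0,"z":0,"roll":0},
    {"hand":87,"x":0,"y":0,"z":0,"roll":0},
    {"hand":87,"x":0,"y":0,"z":0,"roll":0},
    {"hand":87,"x":0,"y":-5,"z":8,"roll":0},
    {"hand":87,"x":0,"y":-6,"z":7,"roll":0},
    {"hand":87,"x":0,"y":0,"z":0,"roll":0},
    {"hand":87,"x":0,"y":0,"z":0,"roll":0},
  ],
)

```text
time: 47.05
position: [0.6187, 0.0038, 0.094]
tool_rot: [-2.33, -2.106, -0.061]
ft_force: [0.5, 0.4, 0.9]
grip_width: 0.997
grip_force: 0.0
```

```bash
python3 st.py k28; python3 asc.py k28_s.png 250 290 192 216
```

```text
47.05 [618.7   3.8  94. ] closing yaw 174.2 F [0.5 0.4 0.9] open 86.7 q7 [ 0.15  0.42 -0.23  1.75  0.08  0.95 -0.21]
red ctr [626.  91.] edge yaw -5.9 len 142 [[556.0, 107.0], [697.0, 93.0], [695.0, 74.0], [554.0, 89.0]]
192 ....######......................########
193 ....#######.....................########
194 ....#######........................#####
195 .....######........................#####
196 .....######...yyyyy................#####
197 .....######..yyyyyyyyy.............#####
198 .....#####..yyYYYYYYyyyyy..........#####
199 .....####..yyYYYYYYYYYYYyyyyyy.....#####
200 .....###..yyYYYYYYYYYYYYYYYyyyyy...#####
201 ..........yYYYYYYYYYYYYYYYYYYYYyyy.####.
202 .........wW..YYYYYYYYYYYYYYYYYYyyy.####.
203 ........wwWWWWW..YYYYYYYYYYYYYyyy..#####
204 ........wwwwwwwWWW..YYYYYYYYYYyyy..#####
205 ........wwwwwwwwwwwWWW..YYYYYyyyy..#####
206 ........wwwwwwwwwwwwwwWWWW.Yyyyyyy.#####
207 ........wwwwwwwwwwwwwwwwwwww.yyyyy.#####
208 .........wwwwwwwwwwwwwwwwwww.yyyyy.####.
209 .........wwwwwwwwwwwwwwwwwww.yyyyy.###..
210 .........wwwwwwwwwwwwwwwwwww.yyyy.......
211 .........wwwwwwwwwwwwwwwwwww.yyyy.......
212 .........wwwwwwwwwwwwwwwwwww.yyyy.......
213 .........wwwwwwwwwwwwwwwwwww.yyy........
214 ..........wwwwwwwwwwwwwwwwww.yy.........
215 .............wwwwwwwwwwwwwww.y..........
```

Call:
send_rows(
  rows=[
    {"hand":50,"x":0,"y":0,"z":0,"roll":0},
    {"hand":50,"x":0,"y":0,"z":0,"roll":0},
    {"hand":50,"x":0,"y":0,"z":0,"roll":0},
    {"hand":50,"x":0,"y":0,"z":0,"roll":0},
    {"hand":50,"x":0,"y":0,"z":0,"roll":0},
    {"hand":50,"x":0,"y":0,"z":12,"roll":0},
    {"hand":50,"x":0,"y":0,"z":14,"roll":0},
    {"hand":50,"x":3,"y":20,"z":0,"roll":0},
    {"hand":50,"x":3,"y":20,"z":0,"roll":0},
  ],
)

```text
time: 48.05
position: [0.6255, 0.044, 0.1217]
tool_rot: [2.33, 2.104, 0.063]
ft_force: [0.1, 0.5, -1.3]
grip_width: 0.692
grip_force: 15.0
```

Call:
send_rows(
  rows=[
    {"hand":50,"x":0,"y":12,"z":0,"roll":0},
    {"hand":50,"x":0,"y":5,"z":0,"roll":0},
    {"hand":50,"x":0,"y":0,"z":0,"roll":0},
  ],
)

```text
time: 48.35
position: [0.6242, 0.0621, 0.1197]
tool_rot: [-2.327, -2.108, -0.06]
ft_force: [-0.4, -0.4, -1.5]
grip_width: 0.693
grip_force: 15.0
```

```bash
python3 st.py k29; python3 asc.py k29_s.png 240 290 192 224
```

```text
48.35 [624.2  62.1 119.7] closing yaw 174.4 F [-0.4 -0.4 -1.5] open 60.3 q7 [ 0.08  0.4  -0.25  1.71  0.09  1.01 -0.3 ]
red ctr [1285.  951.] edge yaw 0.0 len 0 [[1285.0, 951.0], [1285.0, 951.0], [1285.0, 951.0], [1285.0, 951.0]]
192 ........#######.............#########.....########
193 ........######..............#########......#######
194 ........######.................######.....########
195 ........######..................######.....#######
196 ........######..................#######....######.
197 ........######.................#######.....#####..
198 ........#####.yyyy.............#######.....####...
199 .........###.yyyyyyyyy.........#######.....###....
200 .........##.yyYYYYYyyyyyy......#######............
201 .........#.yyYYYYYYYYYYyyyyyy..######.............
202 .........yyyYYYYYYYYYYYYYYYyyyyy#####.............
203 .........yyYYYYYYYYYYYYYYYYYYyyy#####.............
204 ...........YYYYYYYYYYYYYYYYYYYyy####..............
205 ........wWWW..YYYYYYYYYYYYYYYYyy####..............
206 ........wwwWWWWW..YYYYYYYYYYYYyy####..............
207 ........wwwwwwwwWWWW..YYYYYYYyyy#####....
[... 189 characters left out ...]
wwwwwwwwwwwwwwwwww.yy###................
212 ........wwwwwwwwwwwwwwwwwwww.yyy..................
213 ........wwwwwwwwwwwwwwwwwwww.yyyyy................
214 ........wwwwwwwwwwwwwwwwwwww.yyyyy................
215 ........wwwwwwwwwwwwwwwwwwww.yyyyy................
216 RR.......wwwwwwwwwwwwwwwwwww.yyyy.................
217 RRRRRR.RR..wwwwwwwwwwwwwwwww.yyy..................
218 RRRRRRRRRRR...wwwwwwwwwwwwww.yy...................
219 .RRRRRRRRRRRRR...wwwwwwwwwww.y....................
220 .....RRRRRRRRRRRR...wwwwwwww......................
221 ........RRRRRRRRRRRR....wwww......................
222 YYY........RRRRRRRRRRRRR..........................
223 YYYYYYY........RRRRRRRRRRRRRR.....................
```

Call:
send_rows(
  rows=[
    {"hand":50,"x":0,"y":0,"z":-4,"roll":0},
    {"hand":50,"x":0,"y":0,"z":-3,"roll":0},
    {"hand":50,"x":0,"y":0,"z":-3,"roll":0},
    {"hand":50,"x":0,"y":0,"z":-3,"roll":0},
    {"hand":50,"x":0,"y":0,"z":-3,"roll":0},
    {"hand":50,"x":0,"y":0,"z":-3,"roll":0},
    {"hand":50,"x":0,"y":0,"z":-3,"roll":0},
    {"hand":50,"x":0,"y":0,"z":-3,"roll":0},
  ],
)

```text
time: 49.25
position: [0.6248, 0.0567, 0.0956]
tool_rot: [2.33, 2.102, 0.054]
ft_force: [-4.0, -8.0, 9.9]
grip_width: 0.689
grip_force: 15.0
```

```bash
python3 st.py k30;  python3 asc.py k30_s.png 240 280 198 224
```

```text
49.25 [624.8  56.7  95.6] closing yaw 174.1 F [-4.  -8.   9.9] open 59.9 q7 [ 0.08  0.43 -0.25  1.73  0.1   0.96 -0.31]
red ctr [1285.  951.] edge yaw 0.0 len 0 [[1285.0, 951.0], [1285.0, 951.0], [1285.0, 951.0], [1285.0, 951.0]]
198 ........#######..............#########y.
199 ........#######..............########...
200 ........#######..............########...
201 .........######...............#######...
202 .........######.................#######.
203 ..........#...yyyyyy............#######.
204 ............ww.yyyyyyyy.........#######.
205 ..........wwwww..yyyyyyyy.......######..
206 ..........wwWWWWww..yyyyyyyyy...######..
207 ..........wWWWWWWWWWww..yyyyyyyy######..
208 ..........wWWWWWWWWWWWWww..yyyyy#####...
209 .........wwWWWWWWWWWWWWWWWwww.yy#####...
210 .........wwWWWWWWWWWWWWWWWWWWww.#####...
211 .........wWWWWWWWWWWWWWWWWWWWww.#####...
212 .........wWWWWWWWWWWWWWWWWWWWw..#####...
213 .........wWWWWWWWWWWWWWWWWWWww.y#####...
214 .........WWWWWWWWWWWWWWWWWWWww.y#####...
215 .........WWWWWWWWWWWWWWWWWWWww..#####...
216 RR......wWWWWWWWWWWWWWWWWWWWwwy.####....
217 RRRRRRR..WWWWWWWWWWWWWWWWWWWw.yy###.....
218 RRRRRRRR.WWWWWWWWWWWWWWWWWWww.yy.#......
219 .RRRRRRRR....WWWWWWWWWWWWWWww.yyy.......
220 ....RRRRRRRR....WWWWWWWWWWWww.yyy.......
221 Y.......RRRRRRRR...WWWWWWWWwwyyyy.......
222 YYYY.......RRRRRRRR....WWWww..y.........
223 YYYYYYY........RRRRRRR....w.............
```

Call:
send_rows(
  rows=[
    {"hand":50,"x":0,"y":-1,"z":-2.5,"roll":0},
    {"hand":50,"x":0,"y":-2,"z":-2.5,"roll":0},
    {"hand":50,"x":0,"y":-2.5,"z":-2,"roll":0},
    {"hand":50,"x":0,"y":-2.5,"z":-2,"roll":0},
    {"hand":50,"x":0,"y":-2.5,"z":-2,"roll":0},
    {"hand":50,"x":0,"y":-3,"z":-1,"roll":0},
    {"hand":50,"x":0,"y":-3,"z":-1.5,"roll":0},
    {"hand":50,"x":0,"y":-3,"z":-2,"roll":0},
    {"hand":50,"x":0,"y":-2.5,"z":-2,"roll":0},
  ],
)

```text
time: 50.25
position: [0.6239, 0.0409, 0.0784]
tool_rot: [-2.326, -2.106, -0.061]
ft_force: [-5.5, 1.9, 10.1]
grip_width: 0.69
grip_force: 15.0
```

Call:
send_rows(
  rows=[
    {"hand":50,"x":0,"y":-2.5,"z":-1.5,"roll":0},
    {"hand":50,"x":0,"y":-2.5,"z":-1.5,"roll":0},
    {"hand":50,"x":0,"y":0,"z":0,"roll":0},
  ],
)

```text
time: 50.55
position: [0.624, 0.0357, 0.0745]
tool_rot: [-2.327, -2.105, -0.061]
ft_force: [-2.6, 2.3, 6.4]
grip_width: 0.688
grip_force: 15.0
```

```bash
python3 st.py k31;  python3 asc.py k31_s.png 240 285 194 224
```

```text
50.55 [624.   35.7  74.5] closing yaw 174.3 F [-2.6  2.3  6.4] open 59.9 q7 [ 0.11  0.45 -0.24  1.75  0.1   0.93 -0.26]
red ctr [607.  93.] edge yaw -6.3 len 104 [[556.0, 108.0], [660.0, 96.0], [657.0, 78.0], [554.0, 90.0]]
194 ....#####..##......................##########
195 .......##########.................###########
196 .........#########...............############
197 ..........#########.............#############
198 ...........#######..............#############
199 ...........#####................#########...#
200 ............###.wwwwwww.........#########y..#
201 ............##..wWWWWWWww.......#########....
202 ............##.wWWWWWWWWWwwwww..#########....
203 ............#.wWWWWWWWWWWWWWWWww..#######....
204 ..............wWWWWWWWWWWWWWWWWWww..#####....
205 .............wWWWWWWWWWWWWWWWWWWWWw.######...
206 ............wwWWWWWWWWWWWWWWWWWWWWw.#####....
207 ............wWWWWWWWWWWWWWWWWWWWWWw.#####....
208 ............WWWWWWWWWWWWWWWWWWWWWWw.####.....
209 ...........wWWWWWWWWWWWWWWWWWWWWWw.######....
210 ...........wwWWWWWWWWWWWWWWWWWWWWw.######....
211 ............wwwwwWWWWWWWWWWWWWWWww.#####.....
212 .............y..wwwwWWWWWWWWWWWWw.y#####.....
213 .............yyyy..wwwwWWWWWWWWw.yy#####.....
214 .............yyyyyyy..wwwwwWWWww.yy#####.....
215 .............yyyyyyyyyyy..wwwww.yyy#####.....
216 RRR...........yyyyyyyyyyyyy..w.yyyy#####.....
217 RRRRRR........yyyyyyyyyyyyyyyyyyyyy####......
218 RRRRRRRRRR......yyyyyyyyyyyyyyyyyyy###.......
219 .RRRRRRRRRRRR.......yyyyyyyyyyyyyyy###.......
220 .....RRRRRRRRRRR........yyyyyyyyyy...........
221 ........RRRRRRRRRRRR.......yyyyyy............
222 YYY........RRRRRRRRRRRRR......yyy............
223 YYYYYYY.......RRRRRRRRRRRRR..................
```

Call:
send_rows(
  rows=[
    {"hand":87,"x":0,"y":0,"z":1,"roll":0},
    {"hand":87,"x":0,"y":0,"z":1,"roll":0},
    {"hand":87,"x":0,"y":0,"z":1,"roll":0},
    {"hand":87,"x":0,"y":1.5,"z":1,"roll":0},
    {"hand":87,"x":0,"y":0,"z":0,"roll":0},
    {"hand":50,"x":0,"y":0,"z":0,"roll":0},
    {"hand":50,"x":0,"y":0,"z":0,"roll":0},
    {"hand":50,"x":0,"y":0,"z":0,"roll":0},
    {"hand":50,"x":0,"y":0,"z":0,"roll":0},
    {"hand":50,"x":0,"y":0,"z":0,"roll":0},
  ],
)

```text
time: 51.65
position: [0.6243, 0.0359, 0.0778]
tool_rot: [-2.328, -2.107, -0.06]
ft_force: [0.0, -0.3, 0.9]
grip_width: 0.694
grip_force: 15.0
```

```bash
python3 st.py k32;  python3 asc.py k32_s.png 240 285 196 224
```

```text
51.65 [624.3  35.9  77.8] closing yaw 174.3 F [ 0.  -0.3  0.9] open 60.3 q7 [ 0.11  0.45 -0.24  1.74  0.1   0.93 -0.27]
red ctr [606.  93.] edge yaw -5.9 len 102 [[556.0, 108.0], [657.0, 97.0], [655.0, 79.0], [554.0, 89.0]]
196 ..........########..............#############
197 ...........########.............#############
198 ...........########............###########.##
199 ...........#######..............#########...#
200 ...........######...w...........#########....
201 ............#####.wwwwwwww.w....########.....
202 ............####.wWWWwwwwwwww.....######.....
203 ............###.wwWWWWWWWWwwwww....######....
204 .............#.wwWWWWWWWWWWWwwwwww.#######...
205 ..............wwWWWWWWWWWWWWWWWWwww.#####....
206 .............wwWWWWWWWWWWWWWWWWWWWw.#####....
207 .............wwwwWWWWWWWWWWWWWWWWWw.####.....
208 ..............wwwwwwwWWWWWWWWWWWWWw.####.....
209 .............yyy..wwwwwwwWWWWWWWWww.####.....
210 .............yyyyyy..wwwwwwwWWWWWw.#####.....
211 .............yyyyyyyyyy..wwwwwwwww.#####.....
212 .............yyyyyyyyyyyyy..wwwww..#####.....
213 ..............yyyyyyyyyyyyyyyy.....#####.....
214 ..............yyyyyyyyyyyyyyyyyyyy.#####.....
215 ..............yyyyyyyyyyyyyyyyyyyy.#####.....
216 RRR...........yyyyyyyyyyyyyyyyyyyy.#####.....
217 RRRRRR........yyyyyyyyyyyyyyyyyyyy.####......
218 RRRRRRRRRR......yyyyyyyyyyyyyyyyyyy###.......
219 .RRRRRRRRRRRR......yyyyyyyyyyyyyyyyy.........
220 .....RRRRRRRRRRR.......yyyyyyyyyyyy..........
221 ........RRRRRRRRRRRR......yyyyyyyy...........
222 YYY........RRRRRRRRRRRRR......yyy............
223 YYYYYYY........RRRRRRRRRRRR..................
```

Call:
send_rows(
  rows=[
    {"hand":50,"x":0,"y":0,"z":25,"roll":0},
    {"hand":50,"x":0,"y":0,"z":25,"roll":0},
    {"hand":50,"x":2,"y":30,"z":0,"roll":0},
    {"hand":50,"x":2,"y":30,"z":0,"roll":0},
    {"hand":50,"x":2,"y":27,"z":0,"roll":0},
    {"hand":50,"x":0,"y":0,"z":0,"roll":0},
    {"hand":50,"x":0,"y":0,"z":0,"roll":0},
  ],
)

```text
time: 52.45
position: [0.63, 0.1237, 0.1275]
tool_rot: [-2.326, -2.109, -0.059]
ft_force: [0.4, -0.2, -0.6]
grip_width: 0.694
grip_force: 15.0
```

```bash
python3 st.py
```

```text
52.45 [630.  123.7 127.5] closing yaw 174.4 F [ 0.4 -0.2 -0.6] open 60.4 q7 [-0.01  0.42 -0.27  1.67  0.11  1.03 -0.41]
```

Call:
send_rows(
  rows=[
    {"hand":50,"x":0,"y":0,"z":-15,"roll":0},
    {"hand":50,"x":0,"y":0,"z":-10,"roll":0},
    {"hand":50,"x":0,"y":0,"z":-4,"roll":0},
    {"hand":50,"x":0,"y":0,"z":-2,"roll":0},
    {"hand":50,"x":0,"y":0,"z":0,"roll":0},
  ],
)

```text
time: 52.95
position: [0.6303, 0.1225, 0.0965]
tool_rot: [-2.329, -2.106, -0.06]
ft_force: [0.2, 1.1, 0.5]
grip_width: 0.692
grip_force: 15.0
```

Call:
send_rows(
  rows=[
    {"hand":75,"x":0,"y":0,"z":0,"roll":0},
    {"hand":87,"x":0,"y":0,"z":0,"roll":0},
    {"hand":87,"x":0,"y":0,"z":0,"roll":0},
    {"hand":87,"x":0,"y":0,"z":15,"roll":0},
    {"hand":87,"x":0,"y":0,"z":40,"roll":0},
    {"hand":87,"x":0,"y":-30,"z":40,"roll":0},
    {"hand":87,"x":0,"y":-50,"z":20,"roll":0},
    {"hand":87,"x":-10,"y":-50,"z":0,"roll":0},
    {"hand":87,"x":-10,"y":-50,"z":0,"roll":0},
    {"hand":87,"x":-10,"y":-50,"z":0,"roll":0},
  ],
)

```text
time: 53.95
position: [0.6008, -0.1023, 0.2124]
tool_rot: [2.328, 2.107, 0.063]
ft_force: [0.1, -0.3, -0.0]
grip_width: 0.998
grip_force: 0.0
```

```bash
python3 st.py k33; python3 - <<'E'
from blk import *
a=cv2.imread('pics/k33_t.png');b=cv2.imread('pics/k33_s.png')
cv2.imwrite('pics/fin.png',np.hstack([cv2.resize(a[130:270,170:270],(400,560),interpolation=cv2.INTER_CUBIC),cv2.resize(b[185:297,210:290],(400,560),interpolation=cv2.INTER_CUBIC)]))
blocks('top')
E
```

```text
53.95 [ 600.8 -102.3  212.4] closing yaw 174.3 F [ 0.1 -0.3 -0. ] open 86.8 q7 [ 0.3   0.28 -0.18  1.67  0.02  1.17  0.01]
red ctr [626.  92.] edge yaw -5.9 len 142 [[556.0, 110.0], [698.0, 95.0], [695.0, 74.0], [554.0, 89.0]]
top px [201, 145, 9, 20, 71] ctr [724. 230.] yaw 1.4 LxS 53 22
```

View pics/fin.png

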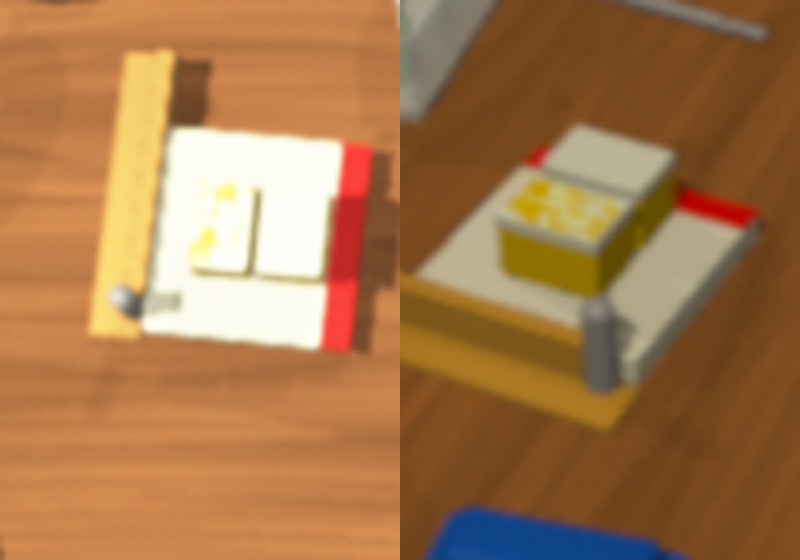

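The last picture shows both blocks side by side on the tile with their white faces up. The tile is flush to the fence with its red edge outward, and the top view shows no other yellow block. Handing in.

```bash
python3 -c "
from bench import close_job
print(close_job())"
```

```text
the job is handed in; nothing more can be done
None
```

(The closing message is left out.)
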